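Lock the pump shaft with its setting pin

TASK

Lock the pump's shaft so that its nut can be tightened: take the long setting pin from the stand, stand it in the bore on top of the bearing housing, and swing the hand lever away from the robot until the pin drops into the shaft's hidden cross-hole and stops the lever. Then let go of the lever and push the pin fully home, its head down on the housing. Force neither lever nor pin, and leave the short pin and everything else on the bench where it is.

Things in the scene. Friction and masses are not known exactly. Their poses are not given: they have to be found in the camera images.
- setting_pin: Long setting pin: steel shank 12 mm thick, 74 mm long from the bullet nose to the underside of its dark knurled head (24 mm across, 20 mm high, flat top); 0.1 kg. Origin at the tip of the nose, z towards the head. It starts upright, nose down, in one of the stand's two bores, tip 10 mm and head 84 to 104 mm above the worktop.
- short_pin: Short pin, not wanted: same make and thickness, but the shank is only 50 mm long, so its head is 60 to 80 mm above the worktop. Origin at the tip of the nose. It stands in the other bore of the stand and stays there.
- pin_stand: Fixed aluminium block 96 x 38 mm on a foot of 122 x 52 mm, top 40 mm above the worktop. Origin at the centre of its underside; x runs along the block through the two bores at x = -28 and +28 mm (13 mm wide, 30 mm deep). Which pin stands in which bore varies.
- pump_unit: Fixed pump unit: cast bearing housing 64 x 64 mm, 92 mm high, with the setting bore on top; pump body (80 mm across) on its -y side, hand lever on its +y side. Origin on the worktop below the bore, y along the shaft towards the lever, z up; its yaw varies. Inside, under the bore, runs a round steel shaft 40 mm thick with one hidden cross-hole 13.5 mm wide, turned by the lever.
- setting_bore (a point): Mouth of the upright setting bore, centre of the round boss (35 mm across), 102 mm above the worktop; axes as pump_unit. 13 mm wide, 22 mm deep down to the shaft: a pin put in rests there, head 52 mm above the boss. With the cross-hole under it the pin drops some 12 mm by its weight onto a sprung ball and locks the shaft. Some 10 to 18 N push it past the ball and on down until the head sits on the boss.
- lever_grip (a point): Middle of the black grip at the end of the hand lever: a cylinder 22 mm thick and 50 mm long, parallel to the shaft (y of pump_unit), sticking out on the side away from the housing. It spins freely on its spindle, so fingers that hold it across its thickness need not turn with the lever.
- lever_pivot (a point): Point on the shaft's axis in the plane in which the middle of the grip swings, 124 mm from the setting bore along y and 60 mm above the worktop; axes as pump_unit. The grip's middle is 125 mm from it. The lever turns about y, so the grip swings in the x-z plane.
- lever (a joint): Lever angle, rad: 0 upright, positive leans to +x of pump_unit (away from the robot); travel -1.0 to 0.9, starts at -0.85 to -0.7, stays where left, turns with 1 to 2 N at the grip. It is clamped on the shaft at an unknown angle: the cross-hole comes under the bore anywhere from -0.2 to 0.4. Once the pin has dropped in, the lever stops; each N more at the grip then loads the pin 12-fold.
- thread_locker: red thread-locker bottle standing upright, 24 x 40 x 94 mm; origin at the centre of its foot; a bystander
- gold_ring: yellow-passivated spacer ring lying flat, 52 mm across, 7 mm thick; origin at its underside; a bystander
- cover_plate: die-cast cover plate lying flat, 64 x 96 x 12 mm; origin at its underside; a bystander
- screwdriver: flat screwdriver with red handle lying down, 28 x 189 x 25 mm; origin at the underside; a bystander
Not all that is in view belongs to the job. What is shaped like the setting_pin but blue or red is not meant.

How it is judged (in metres and radians):
At the end, for the whole second after the job is handed in: The long setting pin stands upright in the setting bore, right through the shaft's cross-hole, its head down on the boss to within 2.5 mm; pin and lever are at rest and released, and the short pin is still in its bore of the stand (z of setting_pin in the frame of setting_bore below -0.0715 m and horizontal distance between setting_pin and setting_bore below 0.004 m and angle between setting_pin's own z axis and vertical below 0.06 rad and linear speed of setting_pin below 0.01 m/s and velocity of joint lever between -0.05 and 0.05 rad/s and distance of short_pin from where it was at the start of the episode below 0.015 m); the robot touches nothing.
It fails at once if the pin is squeezed between shaft and housing or pressed on either with more than 150 N in all (lever or pin forced) (contact force between setting_pin and pump_unit above 150 N).
It fails at once if the short pin or another thing on the bench is moved more than 30 mm (distance of any of short_pin, thread_locker, gold_ring, cover_plate, screwdriver from where it was at the start of the episode above 0.03 m).
It also fails if it takes over 72 s, if anything falls off the work surface, if the arm or the gripper's body presses on something with over 40 N, if the wrist force passes 120 N, or if a joint passes its speed limit or range.

ROBOT

A 6-joint arm with a two-finger parallel gripper is mounted at the origin on a cart in front of the work surface, level with it; the furniture and walls round the work are solid. World frame = base frame: x ahead of the robot, y to its left, z up, the work surface at z = 0. Lengths are in mm, angles in degrees, forces in N, time in s.
With the tool pointing down it reaches from about 350 to 975 mm from the base axis. Payload 17.4 kg.
Tool frame: the origin (TCP) lies at the very end of the fingers, on their centre line; the grasp point (between the pads) lies behind it (robot.grip_depth is the x of the grasp point in the tool frame, in mm); x points along the fingers, z is the direction in which the jaws open and shut, and the axes are right-handed (so a half turn about x gives the same grasp; the last joint's range is limited). The gripper opens to 85 mm and grips with 20 to 120 N. Pads are 22 mm wide; open, the fingers measure 114 mm over their backs; the gripper's body (76 mm by 85 mm) begins 54 mm behind the grasp point. The pads swing forward as they close: fully open they stand 13 mm farther back than shut.
Start: joints at [67.391, 6.646, 82.598, -0, 90.757, -2.166], TCP at [235.771, 632.491, 231.303] pointing down, gripper open.
Joint ranges: [-162.19, 162.19], [-47.58, 125.68], [4.15, 143.07], [-65.23, 245.23], [0.69, 171.88], [-170.13, 170.13]. Speed limits (degrees/s): [108.29, 108.29, 127.2, 180, 180, 180].

INTERFACE

Orientations are given as [roll, pitch, yaw] about the fixed x, y, z axes, in that order (R = Rz(yaw) Ry(pitch) Rx(roll)).
In Python, from plant import robot gives the robot as it stands.
- The arm moves only by the shell command python3 -m inch 'ROWS' [FORCE]. ROWS is JSON, a list of rows, each a list of 5 numbers: the shift along the tool's x, y, z each as a share of 30 mm, from -1 to 1, then the turn about the tool's x as a share of 4 degrees, from -1 to 1, then the closure, from 0 (fully open) to 1 (shut). In form: [[dx, dy, dz, roll, grip], ...]. A call has 1 to 5 rows; each row shifts and turns the commanded pose from where the row before left it, along the tool's axes as they then stand; what a row does not reach is not made up. A row lasts 1/8 s, in which the tool goes at most 62.5 mm and 10.7 degrees, less where a joint would pass 70% of its speed; a pose out of reach is approached as far as the arm can. A call with a number of a shift or a turn outside -1 to 1 is refused whole. A call with a gripper value outside its range is refused whole. The fingers move at their own pace and stop on an object; FORCE is the grip in N (left out, the last holds). Time passes only in rows, so rows that do not move let the fingers close. It gives the time, the measured TCP pose, the force and the opening at its end, in the units of the state.
- robot.sense(): the state, without advancing time (a new reading comes with each control period).
- robot.snapshot(name): name is "side" or "top"; returns the picture (480x640x3 uint8, red, green, blue); there is no depth.
- robot.camera_params(name): a dict with "mtx" (3x3 intrinsics, pixels), "xyz" and "attitude" of the camera in the world. Camera axes: x right, y up, looking along -z (the intrinsics and any distortion apply to the point x, -y, -z); pixel columns grow to the right and rows downward; lengths in mm; the calibration is good to about 2 mm. A picture is of the moment at which its call begins. camera_params takes no time and is no camera call.
- robot.sign_off(): hands the job in, once; it reports no verdict.
The state is a dict: "t": time; "joints": joint angles; "qvel": joint speeds; "joint_efforts": joint torques, N m; "eef_pos": TCP position; "tool_rot": TCP orientation; "ft_force": force on the tool from outside, world axes, zero at the start; "torque": the same for the moment, N m; "finger_gap": finger opening in mm.
Only numpy, scipy, OpenCV 4.12 (cv2) and the standard library are available. Lean on these libraries where they do the work, as an engineer would, in place of code of your own. Each camera call takes 0.05 s, during which the arm holds its last target.

## Working session

There is one attempt and no reset: what is moved stays moved. The work goes in short steps, Python scripts to look and compute and a shell command to move; the robot and the scene stay as the last step left them, time stands still between calls to the robot, and variables do not carry over. Pictures are saved under pics/ and viewed, and the job is handed in when it is done.

```bash
ls; mkdir -p pics
python3 - <<'E'
from plant import robot
import cv2
print(robot.sense(), robot.grip_depth)
for n in ("side","top"):
    print(n, robot.camera_params(n))
    cv2.imwrite(f"pics/{n}0.png", robot.snapshot(n)[:,:,::-1])
E
```

```text
pics
{'t': 0.0, 'joints': array([ 6.73903495e+01,  6.67314310e+00,  8.26378861e+01,  1.89594294e-03,
        9.07563531e+01, -2.16469815e+00]), 'qvel': array([ 0.01874316,  0.01742006,  0.07852127,  0.08032952,  0.01018999,
       -0.00834904]), 'joint_efforts': array([-3.45795252e-04, -7.31985641e+01, -6.32497287e+01, -5.20775487e-06,
        6.01483494e-03,  5.42967450e-05]), 'eef_pos': array([235.6910373 , 632.29596742, 230.55053277]), 'tool_rot': array([ 176.22370579,   89.93259103, -114.2212226 ]), 'ft_force': array([-0.68283333, -1.07472115,  0.22159097]), 'torque': array([-0.02501717, -0.008635  ,  0.02290014]), 'finger_gap': 85.6912477737799} -18.700000000000003
side {'mtx': array([[529.98581077,   0.        , 313.13082962],
       [  0.        , 529.98581077, 239.06963005],
       [  0.        ,   0.        ,   1.        ]]), 'xyz': array([ 413.58367776, 1122.63629212,  631.00944586]), 'attitude': array([  58.9487169 ,   -0.90994256, -173.11545794])}
top {'mtx': array([[519.12857174,   0.        , 313.10313384],
       [  0.        , 519.12857174, 240.16887686],
       [  0.        ,   0.        ,   1.        ]]), 'xyz': array([ 346.68968841,  289.69059545, 1084.22568684]), 'attitude': array([  8.37869261,   1.86539437, -89.2054536 ])}
```

View pics/side0.png

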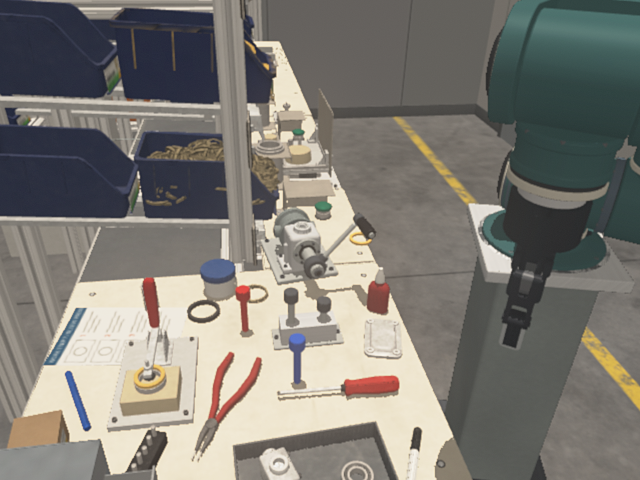

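View pics/top0.png

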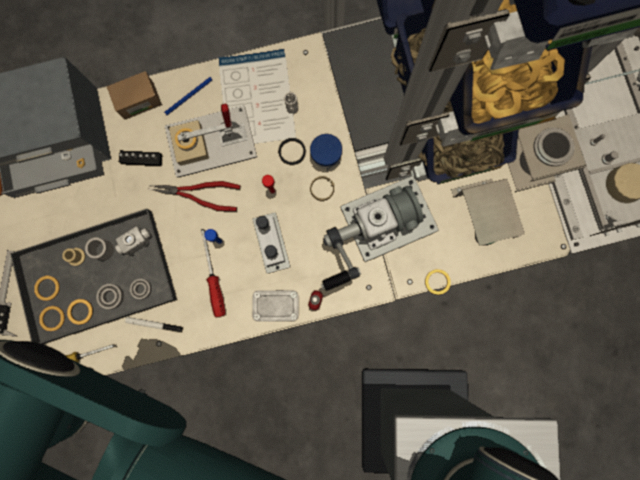

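```bash
cat > h.py <<'E'
import numpy as np, cv2
from scipy.spatial.transform import Rotation as R
from plant import robot
def cam(n):
    p=robot.camera_params(n); return p["mtx"],np.array(p["xyz"]),R.from_euler("xyz",p["attitude"],degrees=True).as_matrix()
def ray(n,u,v):
    K,c,M=cam(n); d=np.linalg.solve(K,[u,v,1.]); return c,M@(d*[1,-1,-1])
def onz(n,u,v,z):
    c,d=ray(n,u,v); return c+d*(z-c[2])/d[2]
def proj(n,P):
    K,c,M=cam(n); q=(np.atleast_2d(P)-c)@M*[1,-1,-1]; q=q@K.T; return q[:,:2]/q[:,2:]
def tri(uvs):
    A=np.zeros((3,3));b=np.zeros(3);L=[]
    for n,u,v in uvs:
        c,d=ray(n,u,v); d=d/np.linalg.norm(d); Q=np.eye(3)-np.outer(d,d); A+=Q;b+=Q@c; L.append((c,Q))
    x=np.linalg.solve(A,b); return x,[np.linalg.norm(Q@(x-c)) for c,Q in L]
def crop(src,dst,x0,y0,w,h,k):
    im=cv2.imread(src)[y0:y0+h,x0:x0+w]; cv2.imwrite(dst,cv2.resize(im,None,fx=k,fy=k,interpolation=cv2.INTER_CUBIC))
E
python3 - <<'E'
from h import *
crop("pics/side0.png","pics/s_a.png",250,200,160,150,5)
crop("pics/top0.png","pics/t_a.png",230,170,200,150,4)
E
```

```text
(no output)
```

View pics/s_a.png

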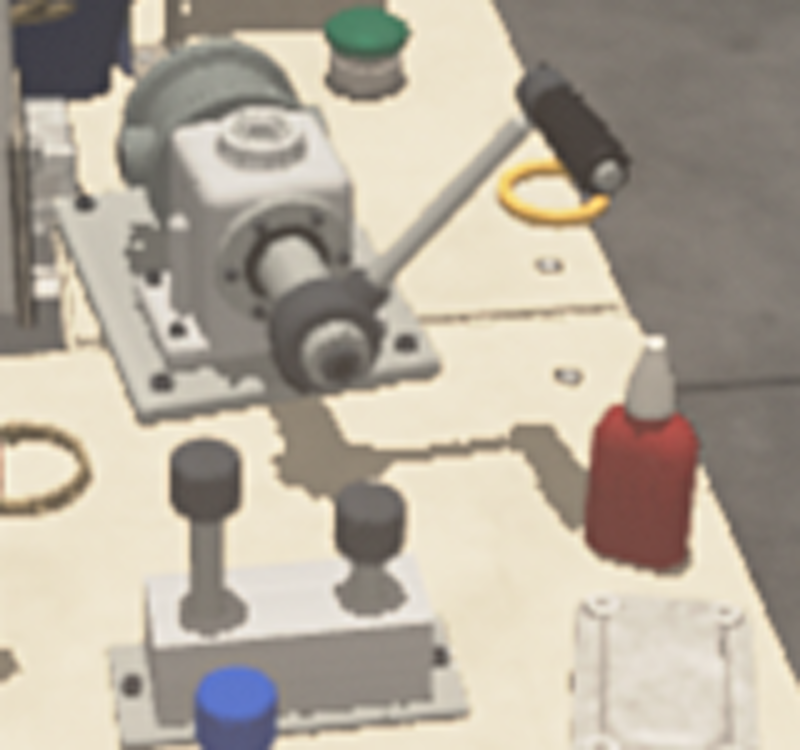

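View pics/t_a.png

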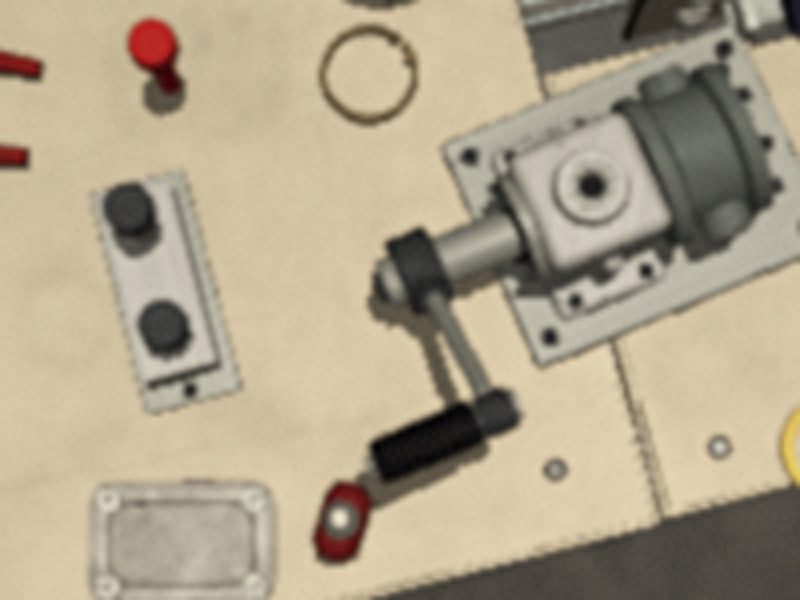

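Run:
```python
from h import *
np.set_printoptions(precision=1,suppress=True)
print("head tri",tri([("side",291.2,291),("top",262.5,222.5)]))
print("head z104",onz("side",291.2,291,104),onz("top",262.5,222.5,104))
print("short z80",onz("side",250+370/5,200+500/5,80),onz("top",271,252,80))
print("bore",tri([("side",302.4,225.6),("top",378,216.5)]),onz("side",302.4,225.6,102),onz("top",378,216.5,102))
print("grip",tri([("side",364.4,225.6),("top",337,280)]))
g=[tri([("side",250+533/5,200+85/5),("top",230+478/4,170+420/4)]),tri([("side",250+608/5,200+175/5),("top",230+372/4,170+462/4)])]
print("grip ends",g)
print("hub end",tri([("side",250+335/5,200+358/5),("top",230+382/4,170+280/4)]))
print("bottle", onz("top",230+340/4,170+518/4,94),onz("side",250+655/5,200+342/5,94))
# base plate corners z~? 
for c in ((445,148),(735,25),(543,365)): print(c,onz("top",230+c[0]/4,170+c[1]/4,8))
for c in ((92,193),(185,170),(242,388),(148,412)): print(c,onz("top",230+c[0]/4,170+c[1]/4,8))
```

```text
head tri (array([525.4, 421.8, 102.6]), [np.float64(0.998419832844234), np.float64(0.9984198328444264)])
head z104 [526.2 423.4 104. ] [524.2 421.6 104. ]
short z80 [472.4 408.8  80. ] [470.1 406.5  80. ]
bore (array([538.2, 199.7, 101.8]), [np.float64(0.17180727147465186), np.float64(0.1718072714746029)]) [538.3 200.  102. ] [538.  199.8 102. ]
grip (array([412.8, 278.1, 156.2]), [np.float64(1.2361439533675374), np.float64(1.2361439533675043)])
grip ends [(array([425. , 255.9, 160.4]), [np.float64(4.59218472347502), np.float64(4.59218472347497)]), (array([400.8, 303.1, 152.4]), [np.float64(0.8267600319925549), np.float64(0.8267600319924999)])]
hub end (array([496.9, 300.4,  62.1]), [np.float64(0.5082326393666459), np.float64(0.5082326393667269)])
bottle [378.4 318.8  94. ] [378.4 320.   94. ]
(445, 148) [576.2 268.4   8. ]
(735, 25) [643.8 115.2   8. ]
(543, 365) [461.5 216.9   8. ]
(92, 193) [550.5 454.9   8. ]
(185, 170) [563.3 405.9   8. ]
(242, 388) [447.9 373.3   8. ]
(148, 412) [434.8 422.1   8. ]
```

Run:
```python
from h import *
np.set_printoptions(precision=2,suppress=True)
s=robot.sense(); M=R.from_euler("xyz",s["tool_rot"],degrees=True).as_matrix(); print(M)
print("post foot",onz("side",243,268,0),onz("side",225,240,0),onz("top",385,175,0))
crop("pics/top0.png","pics/t_b.png",340,0,300,240,2.6)
crop("pics/side0.png","pics/s_b.png",90,60,240,210,3.2)
```

```text
[[-0.   -0.94  0.35]
 [-0.    0.35  0.94]
 [-1.    0.   -0.  ]]
post foot [661.48 219.84   0.  ] [728.55 114.39   0.  ] [648.45 175.09   0.  ]
```

View pics/t_b.png

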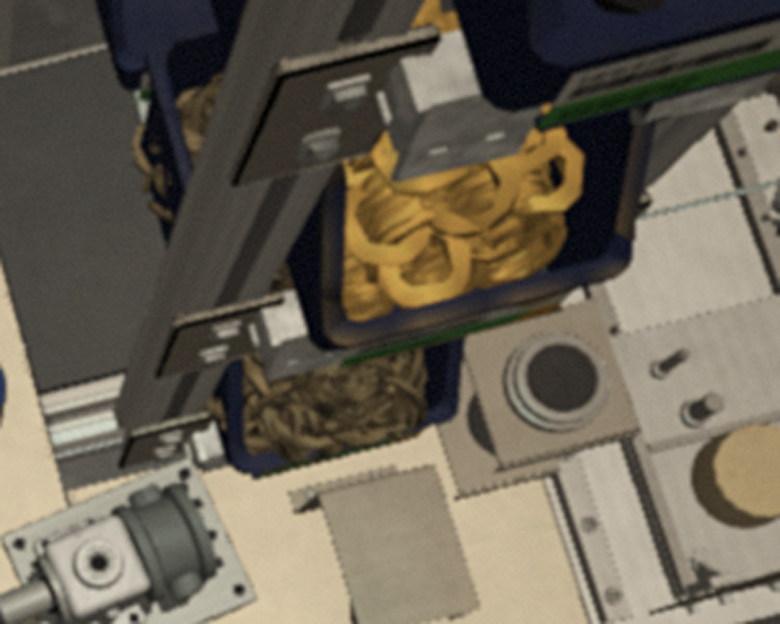

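View pics/s_b.png

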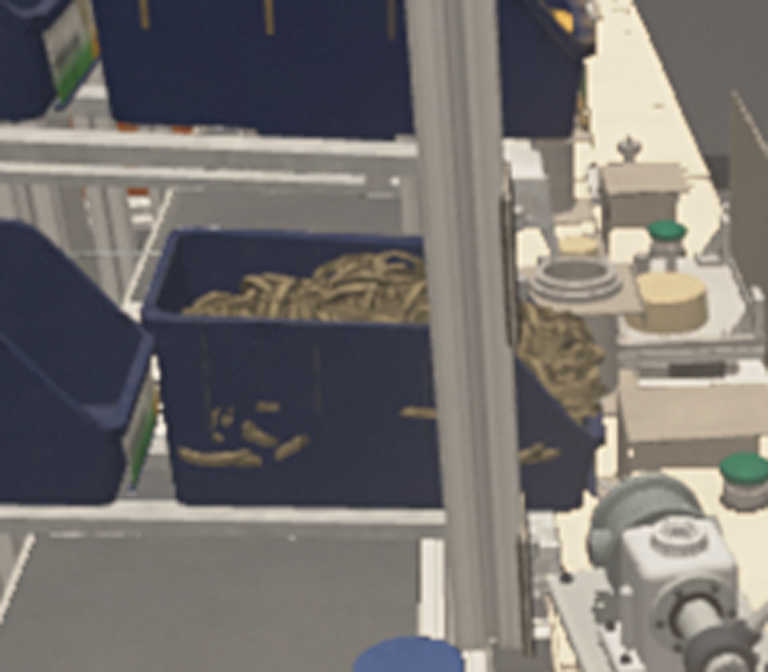

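Run:
```python
from h import *
np.set_printoptions(precision=1,suppress=True)
print("bin",tri([("side",278,195),("top",434,178)]),tri([("side",278,195),("top",512,158)]))
# target tool orientation: jaw z along perp to stand
s=robot.sense(); M=R.from_euler("xyz",s["tool_rot"],degrees=True).as_matrix()
st=np.array([54.1,15.0]);st/=np.linalg.norm(st); j=np.array([-st[1],st[0]])
cur=np.degrees(np.arctan2(M[1,2],M[0,2])); tgt=np.degrees(np.arctan2(j[1],j[0]))
print("cur",cur,"tgt",tgt)
d=np.array([525.2,422.3])-s["eef_pos"][:2]
Mt=lambda a: np.array([[np.sin(np.radians(a))*-1,np.cos(np.radians(a))],[np.cos(np.radians(a)),np.sin(np.radians(a))]])
print(M[:2,1:],Mt(cur)); 
print("yz tool now",M[:2,1:].T@d)
```

```text
bin (array([609.1,  94. , 114.2]), [np.float64(2.0830037582295717), np.float64(2.0830037582295167)]) (array([658.4, -83.5,  29.5]), [np.float64(18.625370126617348), np.float64(18.625370126617188)])
cur 69.55767341917488 tgt 105.49679607724033
[[-0.9  0.3]
 [ 0.3  0.9]] [[-0.9  0.3]
 [ 0.3  0.9]]
yz tool now [-344.6  -95.7]
```

```bash
python3 -m inch '[[0,-1,-0.27,0,0],[0,-1,-0.27,0,0],[0,-1,-0.27,0,0],[0,-1,-0.27,0,0],[0,-1,-0.27,0,0]]' 40; python3 -m inch '[[0,-1,-0.27,0,0],[0,-1,-0.27,0,0],[0,-1,-0.27,0,0],[0,-1,-0.27,0,0],[0,-1,-0.27,0,0]]'; python3 -m inch '[[0,-1,-0.3,0,0],[0,-0.49,-0.2,0,0],[0,0,0,-1,0],[0,0,0,-1,0],[0,0,0,-1,0]]';python3 -m inch '[[0,0,0,-1,0],[0,0,0,-1,0],[0,0,0,-1,0],[0,0,0,-1,0],[0,0,0,-1,0]]';python3 -m inch '[[0.5,0,0,-1,0],[0,0,0,0,0]]'
```

```text
t: 0.72
eef_pos: [362.9, 541.4, 230.9]
tool_rot: [161.0, 90.0, -129.4]
ft_force: [-0.9, -0.0, 1.3]
finger_gap: 85.4
t: 1.35
eef_pos: [489.3, 451.1, 230.9]
tool_rot: [151.2, 90.0, -139.2]
ft_force: [0.5, 0.9, -0.0]
finger_gap: 85.0
t: 1.98
eef_pos: [524.8, 422.3, 231.1]
tool_rot: [114.5, 90.0, -163.8]
ft_force: [-0.2, -0.1, -0.7]
finger_gap: 85.3
t: 2.6
eef_pos: [524.8, 422.4, 231.1]
tool_rot: [90.1, 90.0, -168.2]
ft_force: [0.4, -0.3, 0.2]
finger_gap: 85.7
t: 2.85
eef_pos: [524.5, 422.1, 215.0]
tool_rot: [108.6, 89.9, -145.8]
ft_force: [1.0, 0.4, 0.6]
finger_gap: 85.3
```

```bash
python3 -m inch '[[1,0,0,0,0],[1,0,0,0,0],[1,0,0,0,0],[1,0,0,0,0],[0,0,0,0,0]]';  python3 - <<'E'
from h import *
s=robot.sense();M=R.from_euler("xyz",s["tool_rot"],degrees=True).as_matrix();print(s["eef_pos"],np.degrees(np.arctan2(M[1,2],M[0,2])))
for n in ("side","top"): cv2.imwrite(f"pics/{n}1.png", robot.snapshot(n)[:,:,::-1])
a=cv2.imread("pics/side1.png")[200:360,230:390];b=cv2.imread("pics/top1.png")[160:320,190:350]
cv2.imwrite("pics/c1.png",cv2.resize(np.hstack([a,b]),None,fx=2.5,fy=2.5,interpolation=cv2.INTER_CUBIC))
E
```

```text
t: 3.48
eef_pos: [524.3, 421.7, 94.5]
tool_rot: [110.0, 89.8, -144.5]
ft_force: [-0.8, -0.2, 0.6]
finger_gap: 85.4
[524.27375977 421.72440406  94.49278504] 105.48525788586626
```

View pics/c1.png

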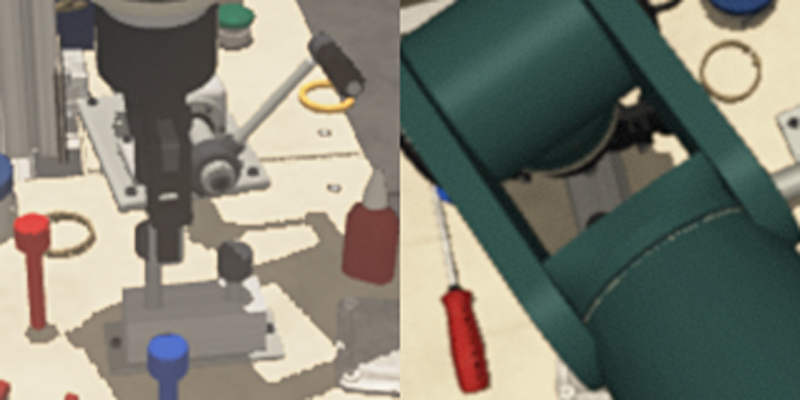

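```bash
python3 -m inch '[[0.65,0,0,0,0],[0,0,0,0,0]]'; python3 -m inch '[[0,0,0,0,0.5],[0,0,0,0,0.6],[0,0,0,0,0.75],[0,0,0,0,0.9],[0,0,0,0,0.9]]' 30; python3 -m inch '[[0,0,0,0,0.9],[0,0,0,0,0.9]]'
```

```text
t: 3.82
eef_pos: [524.7, 421.8, 75.5]
tool_rot: [109.1, 89.9, -145.3]
ft_force: [-0.5, 0.3, 0.1]
finger_gap: 85.7
t: 4.45
eef_pos: [525.2, 422.5, 77.1]
tool_rot: [-33.2, 90.0, 72.4]
ft_force: [-0.2, 3.0, 0.7]
finger_gap: 22.9
t: 4.7
eef_pos: [525.3, 422.4, 77.1]
tool_rot: [-44.0, 90.0, 61.5]
ft_force: [-1.2, 4.8, 2.5]
finger_gap: 23.0
```

```bash
python3 -m inch '[[-0.3,0,0,0,0.9],[-0.5,0,0,0,0.9],[-0.7,0,0,0,0.9],[-1,0,0,0,0.9],[-1,0,0,0,0.9]]' 40; python3 -m inch '[[-0.8,0,0,0,0.9],[0,0,0,0,0.9]]';  python3 - <<'E'
from h import *
np.set_printoptions(precision=2,suppress=True)
s=robot.sense();M=R.from_euler("xyz",s["tool_rot"],degrees=True).as_matrix();print(s["eef_pos"],np.degrees(np.arctan2(M[1,2],M[0,2])))
for n in ("side","top"): cv2.imwrite(f"pics/{n}2.png", robot.snapshot(n)[:,:,::-1])
crop("pics/side2.png","pics/c2.png",230,180,160,150,5)
P=s["eef_pos"]; print("pred tip",proj("side",P-[0,0,65.3]),"head bot",proj("side",P+[0,0,8.7]))
print(M[:2,1:].T@(np.array([538.2,199.8])-P[:2]))
E
```

```text
t: 5.32
eef_pos: [525.4, 421.8, 184.5]
tool_rot: [-99.5, 89.9, 6.1]
ft_force: [1.1, 0.5, -1.1]
finger_gap: 22.4
t: 5.58
eef_pos: [525.9, 422.3, 209.2]
tool_rot: [-74.3, 89.8, 31.3]
ft_force: [0.3, -0.1, -0.1]
finger_gap: 22.6
[525.92 422.32 209.21] 105.544763110875
pred tip [[291.32 270.76]] head bot [[291.07 231.26]]
[  47.8  -217.67]
```

View pics/c2.png

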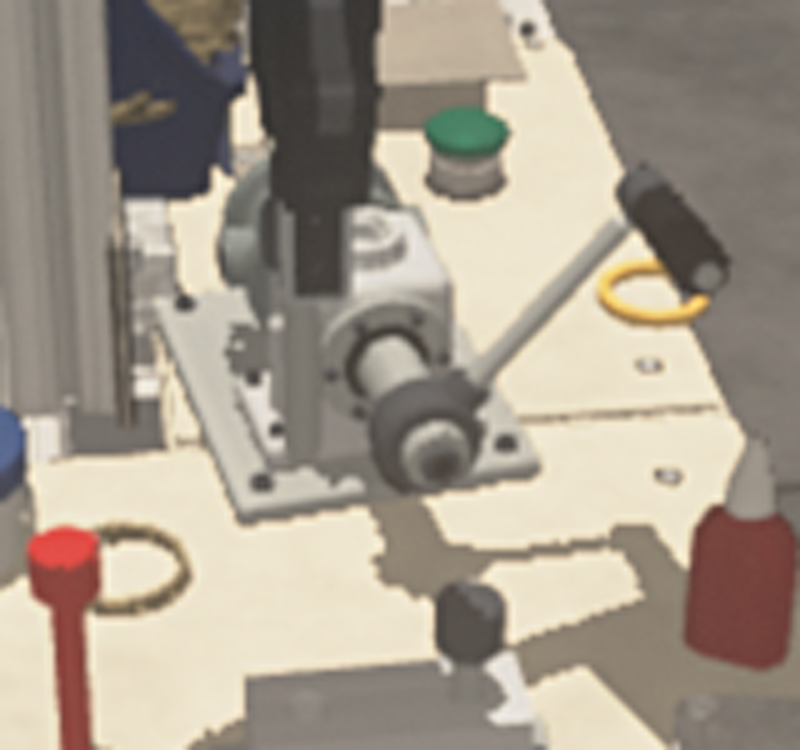

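```bash
python3 -m inch '[[0,0.2,-0.9,0,0.9],[0,0.2,-0.9,0,0.9],[0,0.2,-0.9,0,0.9],[0,0.2,-0.9,0,0.9],[0,0.2,-0.9,0,0.9]]' 40; python3 -m inch '[[0,0.2,-0.9,0,0.9],[0,0.2,-0.9,0,0.9],[0,0.2,-0.95,0,0.9],[0,0,0,0,0.9],[0,0,0,0,0.9]]';  python3 - <<'E'
from h import *
np.set_printoptions(precision=2,suppress=True)
s=robot.sense();M=R.from_euler("xyz",s["tool_rot"],degrees=True).as_matrix();print(s["eef_pos"],np.degrees(np.arctan2(M[1,2],M[0,2])))
for n in ("side","top"): cv2.imwrite(f"pics/{n}3.png", robot.snapshot(n)[:,:,::-1])
crop("pics/side3.png","pics/c3.png",260,160,100,90,8)
crop("pics/top3.png","pics/c3t.png",320,160,120,100,6)
P=s["eef_pos"]; print("pred tip",proj("side",P-[0,0,65.3]),"head bot",proj("side",P+[0,0,8.7]))
print(M[:2,1:].T@(np.array([538.2,199.8])-P[:2]))
E
```

```text
t: 6.3
eef_pos: [532.4, 281.6, 205.4]
tool_rot: [127.2, 90.0, -127.3]
ft_force: [-0.2, 0.8, 0.1]
finger_gap: 22.3
t: 6.92
eef_pos: [537.1, 199.1, 205.7]
tool_rot: [0.7, 90.0, 106.2]
ft_force: [0.1, -0.2, -1.0]
finger_gap: 22.3
[537.14 199.08 205.7 ] 105.50255228338537
pred tip [[303.17 208.57]] head bot [[303.41 174.26]]
[-1.21  0.41]
```

View pics/c3.png

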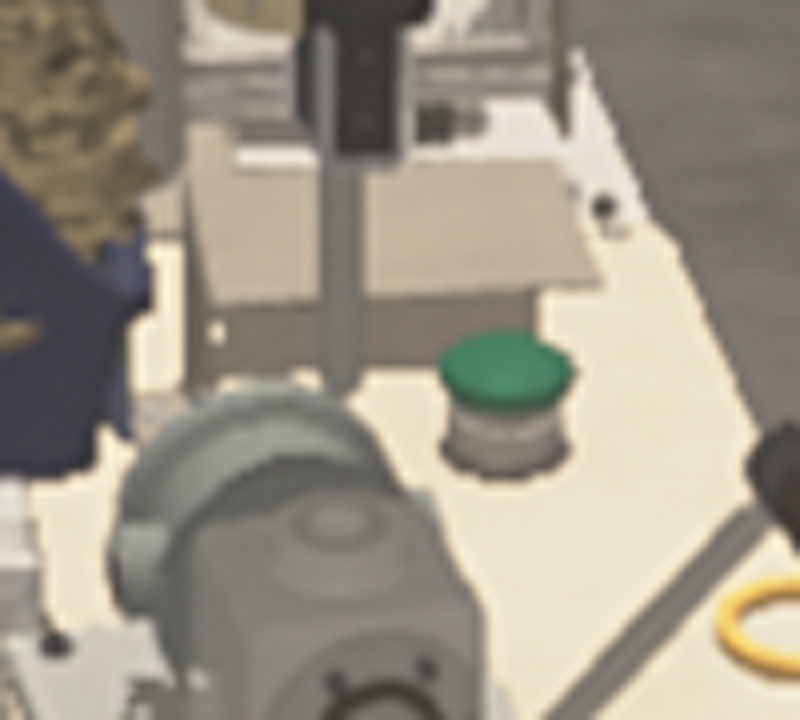

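View pics/c3t.png

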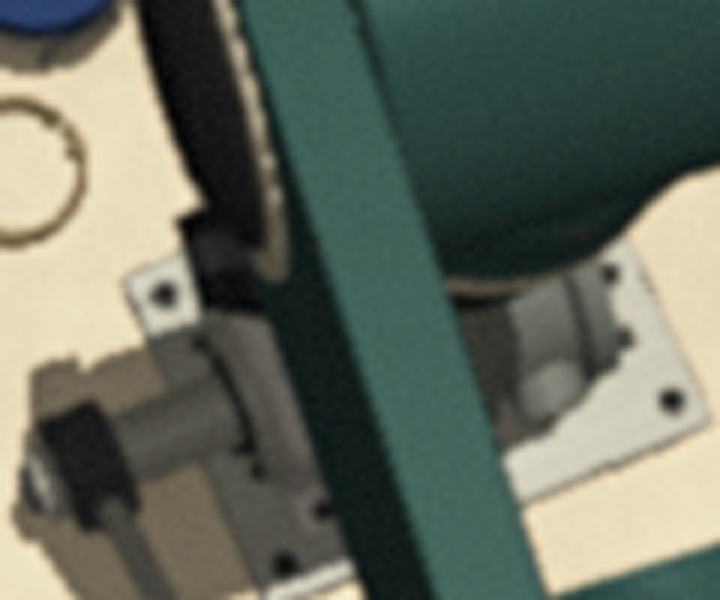

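```bash
python3 -m inch '[[0.5,-0.025,0.017,0,0.9],[0.5,0,0,0,0.9],[0.1,0,0,0,0.9],[0,0,0,0,0.9],[0,0,0,0,0.9]]';  python3 - <<'E'
from h import *
np.set_printoptions(precision=2,suppress=True)
s=robot.sense();M=R.from_euler("xyz",s["tool_rot"],degrees=True).as_matrix();print(s["eef_pos"],np.degrees(np.arctan2(M[1,2],M[0,2])))
for n in ("side",): cv2.imwrite(f"pics/{n}4.png", robot.snapshot(n)[:,:,::-1])
crop("pics/side4.png","pics/c4.png",270,180,66,60,12)
E
```

```text
t: 7.65
eef_pos: [538.1, 200.5, 173.3]
tool_rot: [-89.2, 90.0, 16.4]
ft_force: [-0.1, 0.3, -0.8]
finger_gap: 22.7
[538.09 200.5  173.28] 105.561650027195
```

View pics/c4.png

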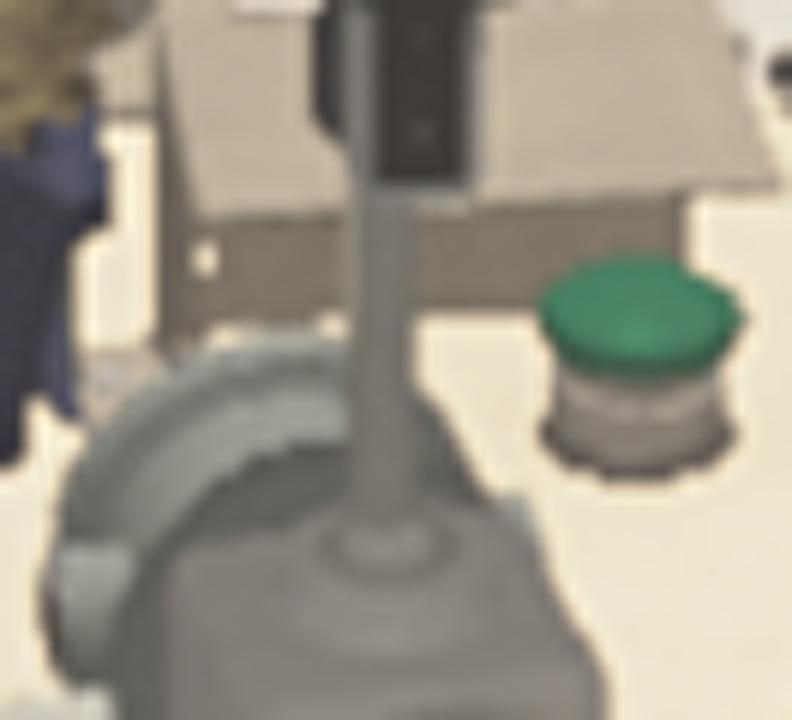

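```bash
python3 -m inch '[[0.1,0.015,0,0,0.9],[0,0,0,0,0.9]]'; python3 -m inch '[[0.07,0,0,0,0.9],[0,0,0,0,0.9]]';python3 -m inch '[[0.07,0,0,0,0.9],[0,0,0,0,0.9]]'
```

```text
t: 7.95
eef_pos: [537.4, 200.3, 169.6]
tool_rot: [94.6, 90.0, -159.9]
ft_force: [-0.7, -1.3, -1.2]
finger_gap: 22.6
t: 8.2
eef_pos: [537.4, 200.3, 167.5]
tool_rot: [96.0, 90.0, -158.4]
ft_force: [0.6, 0.9, -0.2]
finger_gap: 22.6
t: 8.45
eef_pos: [537.4, 200.2, 165.4]
tool_rot: [112.4, 90.0, -142.1]
ft_force: [0.4, -0.6, -1.0]
finger_gap: 22.6
```

```bash
python3 -m inch '[[0.07,0,0,0,0.9],[0,0,0,0,0.9]]'; python3 -m inch '[[0.07,0,0,0,0.9],[0,0,0,0,0.9]]';python3 -m inch '[[0.07,0,0,0,0.9],[0,0,0,0,0.9]]'
```

```text
t: 8.7
eef_pos: [537.4, 200.1, 163.2]
tool_rot: [128.9, 90.0, -125.6]
ft_force: [-0.6, -1.3, -2.5]
finger_gap: 22.9
t: 8.95
eef_pos: [537.5, 200.2, 161.2]
tool_rot: [137.2, 90.0, -117.3]
ft_force: [0.6, -2.3, -1.5]
finger_gap: 22.6
t: 9.2
eef_pos: [537.4, 200.2, 159.1]
tool_rot: [121.3, 90.0, -133.2]
ft_force: [0.6, -1.0, -1.4]
finger_gap: 22.5
```

```bash
python3 -m inch '[[0.1,0,0,0,0.9],[0,0,0,0,0.9]]'; python3 -m inch '[[0.1,0,0,0,0.9],[0,0,0,0,0.9]]';python3 -m inch '[[0.07,0,0,0,0.9],[0,0,0,0,0.9]]'
```

```text
t: 9.45
eef_pos: [537.4, 200.3, 155.9]
tool_rot: [98.3, 90.0, -156.2]
ft_force: [0.7, -2.1, -2.5]
finger_gap: 22.6
t: 9.7
eef_pos: [537.4, 200.2, 152.9]
tool_rot: [100.0, 90.0, -154.4]
ft_force: [0.5, -1.5, -1.9]
finger_gap: 22.8
t: 9.95
eef_pos: [537.4, 200.3, 151.0]
tool_rot: [87.5, 90.0, -167.0]
ft_force: [0.5, -2.4, -0.9]
finger_gap: 22.8
```

Inserted ~18 mm with only sensor-level forces. Release, then rise and look.

```bash
python3 -m inch '[[0.05,0,0,0,0.85],[0,0,0,0,0.6],[0,0,0,0,0.3],[0,0,0,0,0],[0,0,0,0,0]]'; python3 -m inch '[[0,0,0,0,0],[-1,0,0,0,0],[-1,0,0,0,0],[-1,0,0,0,0],[0,0,0,0,0]]';  python3 - <<'E'
from h import *
np.set_printoptions(precision=2,suppress=True)
s=robot.sense();M=R.from_euler("xyz",s["tool_rot"],degrees=True).as_matrix();P=s["eef_pos"];print(P,np.degrees(np.arctan2(M[1,2],M[0,2])))
for n in ("side",): cv2.imwrite(f"pics/{n}5.png", robot.snapshot(n)[:,:,::-1])
crop("pics/side5.png","pics/c5.png",260,160,150,110,5)
y=np.array([-.4067,.9135]);x=np.array([.9135,.4067]); piv=np.array([538,200.])+124*y
for a in (-.72,-.2,0,.2,.4): print(a,piv+125*np.sin(a)*x,60+125*np.cos(a))
print(proj("side",[538,200,154]),proj("side",[538,200,174]),proj("side",[538,200,162]))
print("rest")
E
```

```text
t: 10.58
eef_pos: [537.5, 200.4, 149.7]
tool_rot: [0.8, 90.0, 106.4]
ft_force: [0.8, -0.1, -0.5]
finger_gap: 84.9
t: 11.2
eef_pos: [538.1, 200.6, 242.3]
tool_rot: [-87.3, 89.8, 18.2]
ft_force: [-0.3, 0.6, -0.5]
finger_gap: 85.5
[538.13 200.55 242.26] 105.55957907277009
-0.72 [412.28 279.75] 153.97571614261187
-0.2 [464.88 303.17] 182.50832223015522
0 [487.57 313.27] 185.0
0.2 [510.25 323.37] 182.50832223015522
0.4 [532.04 333.07] 175.13262425036064
[[302.72 202.63]] [[302.78 193.48]] [[302.74 199.  ]]
rest
```

View pics/c5.png

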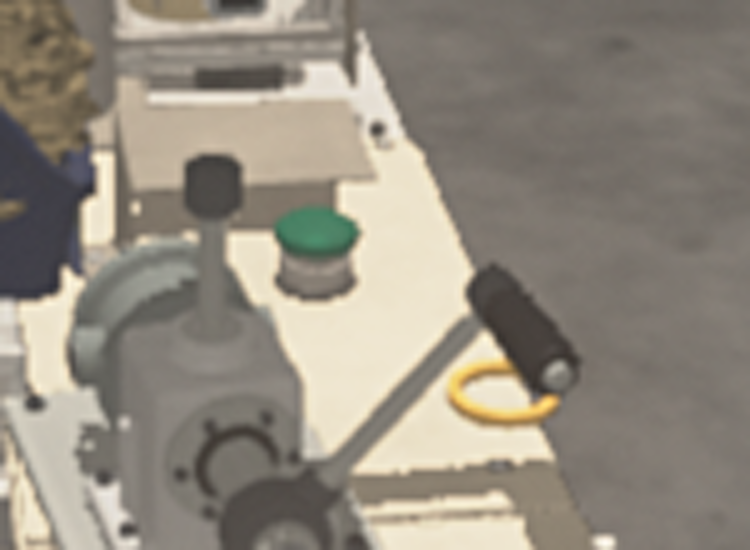

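```bash
python3 -m inch '[[0,0.83,0.91,0,0],[0,0.83,0.91,0,0],[0,0.83,0.91,0,0],[0,0.83,0.91,0,0],[0,0,0,1,0]]'; python3 -m inch '[[0,0,0,1,0],[0,0,0,1,0],[0,0,0,1,0],[0,0,0,1,0],[0,0,0,1,0]]';python3 -m inch '[[0,0,0,1,0],[0,0,0,1,0],[0,0,0,1,0],[0,0,0,1,0],[0,0,0,1,0]]';python3 -m inch '[[0,0,0,1,0],[0,0,0,1,0],[0,0,0,1,0],[0,0,0,1,0],[0,0,0,1,0]]';python3 -m inch '[[0,0,0,1,0],[0,0,0,1,0],[0,0,0,1,0],[0,0,0,1,0],[0,0,0,0.4,0]]'; python3 -m inch '[[0,0,0,0,0]]';python3 - <<'E'
from h import *
np.set_printoptions(precision=2,suppress=True)
s=robot.sense();M=R.from_euler("xyz",s["tool_rot"],degrees=True).as_matrix();P=s["eef_pos"];print(P,np.degrees(np.arctan2(M[1,2],M[0,2])))
print(M[:2,1:].T@(np.array([412.5,279.])-P[:2]))
for n in ("side",): cv2.imwrite(f"pics/{n}6.png", robot.snapshot(n)[:,:,::-1])
crop("pics/side6.png","pics/c6.png",260,130,160,140,5)
E
```

```text
t: 11.88
eef_pos: [410.4, 279.7, 238.8]
tool_rot: [89.9, 89.9, -168.5]
ft_force: [0.4, -0.5, 0.5]
finger_gap: 85.2
t: 12.5
eef_pos: [412.0, 278.6, 238.4]
tool_rot: [129.7, 89.9, -148.8]
ft_force: [-0.1, -0.6, -0.1]
finger_gap: 85.4
t: 13.12
eef_pos: [412.0, 278.6, 238.4]
tool_rot: [148.9, 89.9, -149.7]
ft_force: [0.5, 0.0, 0.9]
finger_gap: 85.3
t: 13.75
eef_pos: [412.0, 278.6, 238.4]
tool_rot: [169.6, 89.9, -148.9]
ft_force: [-0.4, -0.4, 0.4]
finger_gap: 85.0
t: 14.38
eef_pos: [412.0, 278.6, 238.6]
tool_rot: [-173.5, 89.9, -149.6]
ft_force: [-0.0, -0.0, 0.3]
finger_gap: 85.2
t: 14.5
eef_pos: [412.1, 278.7, 239.1]
tool_rot: [-171.1, 90.0, -147.1]
ft_force: [1.1, -0.2, 0.4]
finger_gap: 85.3
[412.11 278.7  239.1 ] 24.00089939662503
[0.11 0.48]
```

View pics/c6.png

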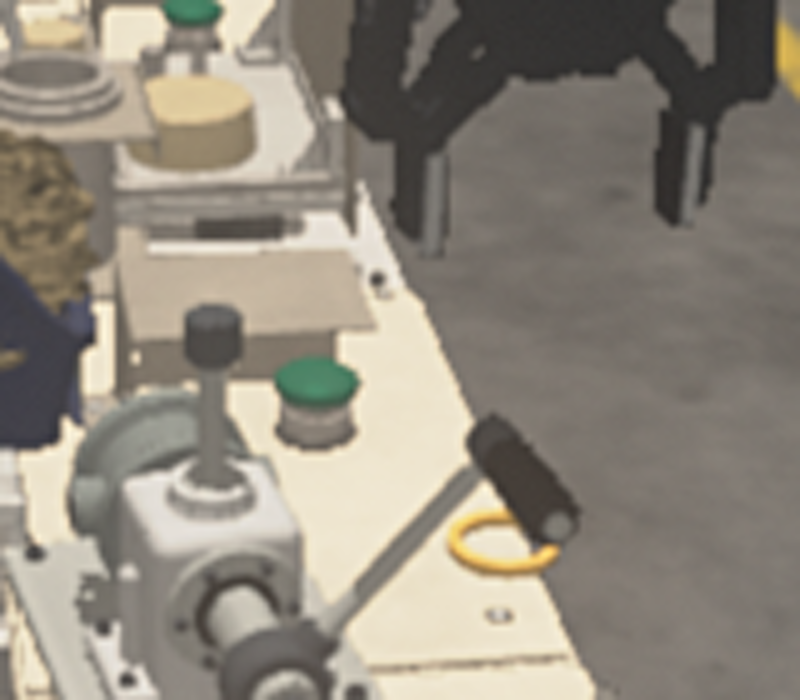

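```bash
python3 -m inch '[[1,0,0,0,0],[1,0,0,0,0],[0.9,0,0,0,0],[0.5,0,0,0,0],[0,0,0,0,0]]' 20; python3 -m inch '[[0,0,0,0,0.3],[0,0,0,0,0.5],[0,0,0,0,0.6],[0,0,0,0,0.62],[0,0,0,0,0.62]]';python3 - <<'E'
from h import *
for n in ("side",): cv2.imwrite(f"pics/{n}7.png", robot.snapshot(n)[:,:,::-1])
crop("pics/side7.png","pics/c7.png",260,130,160,140,5)
E
```

```text
t: 15.18
eef_pos: [412.0, 278.6, 137.1]
tool_rot: [-173.2, 89.9, -149.2]
ft_force: [0.0, 0.7, 0.4]
finger_gap: 85.3
t: 15.8
eef_pos: [412.2, 278.8, 137.8]
tool_rot: [1.2, 90.0, 25.1]
ft_force: [-0.4, -0.7, 0.6]
finger_gap: 32.5
```

View pics/c7.png

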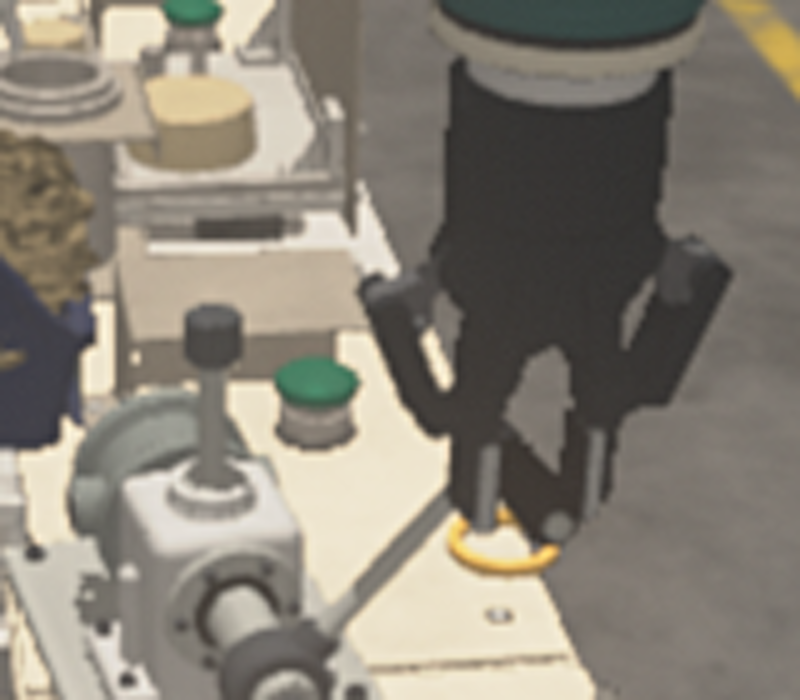

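```bash
python3 -m inch '[[0,0,0.2,0,0.62],[-0.2,0,0.25,0,0.62],[-0.18,0,0.25,0,0.62],[-0.15,0,0.25,0,0.62],[-0.13,0,0.25,0,0.62]]'; python3 -m inch '[[0,0,0,0,0.62]]';python3 - <<'E'
from h import *
for n in ("side",): cv2.imwrite(f"pics/{n}8.png", robot.snapshot(n)[:,:,::-1])
crop("pics/side8.png","pics/c8.png",260,130,160,140,5)
E
```

```text
t: 16.48
eef_pos: [445.7, 293.6, 157.8]
tool_rot: [-50.9, 90.0, -27.0]
ft_force: [-1.8, -2.3, 0.0]
finger_gap: 32.4
t: 16.6
eef_pos: [445.7, 293.7, 157.8]
tool_rot: [12.7, 90.0, 36.6]
ft_force: [-0.2, 0.9, -0.4]
finger_gap: 32.5
```

View pics/c8.png

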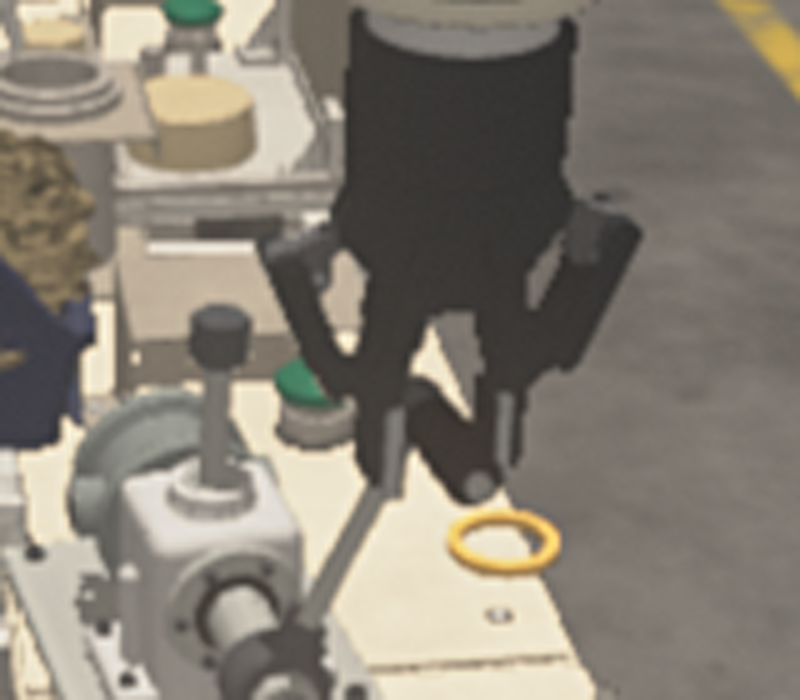

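```bash
python3 -m inch '[[-0.11,0,0.25,0,0.62],[-0.09,0,0.25,0,0.62],[-0.06,0,0.2,0,0.62],[0,0,0,0,0.62]]'; python3 -m inch '[[-0.02,0,0.12,0,0.62],[0,0,0,0,0.62]]';  python3 -m inch '[[-0.02,0,0.12,0,0.62],[0,0,0,0,0.62]]'
python3 - <<'E'
from h import *
for n in ("side",): cv2.imwrite(f"pics/{n}9.png", robot.snapshot(n)[:,:,::-1])
crop("pics/side9.png","pics/c9.png",260,130,160,140,5)
E
```

```text
t: 17.15
eef_pos: [464.8, 302.1, 165.3]
tool_rot: [18.3, 90.0, 42.3]
ft_force: [-0.4, 0.1, 0.5]
finger_gap: 32.2
t: 17.4
eef_pos: [467.7, 303.5, 165.9]
tool_rot: [20.1, 90.0, 44.1]
ft_force: [0.4, 0.2, 0.6]
finger_gap: 32.4
t: 17.65
eef_pos: [471.1, 304.9, 166.5]
tool_rot: [12.0, 90.0, 35.9]
ft_force: [-0.6, -0.2, -0.3]
finger_gap: 32.3
```

View pics/c9.png

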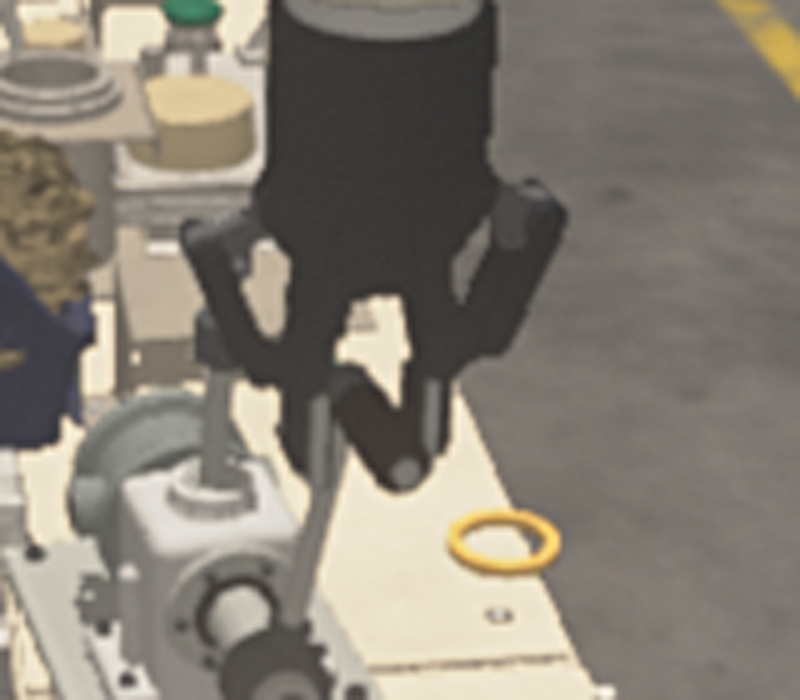

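```bash
cat > chk.py <<'E'
import sys
from h import *
s=robot.sense(); f=s["ft_force"]; fx=f[0]*.9135+f[1]*.4067
P=s["eef_pos"]; X=(P[0]-487.6)*.9135+(P[1]-313.3)*.4067
im=robot.snapshot("side")[:,:,::-1]; cv2.imwrite(f"pics/k{sys.argv[1]}.png",im)
print("fx %.1f X %.1f z %.1f"%(fx,X,P[2]))
sys.exit(1 if fx<-4.5 else 0)
E
cat > mont.py <<'E'
import sys
from h import *
t=[cv2.resize(cv2.imread(f"pics/k{k}.png")[170:250,270:350],None,fx=float(sys.argv[1]),fy=float(sys.argv[1]),interpolation=cv2.INTER_CUBIC) for k in sys.argv[3:]]
cv2.imwrite(sys.argv[2],np.hstack(t))
E
python3 -m inch '[[0,0,0.05,0,0.62],[0,0,0.05,0,0.62]]'>/dev/null && python3 chk.py 1 && python3 -m inch '[[0,0,0.05,0,0.62],[0,0,0.05,0,0.62]]'>/dev/null && python3 chk.py 2 && python3 mont.py 4.5 pics/m1.png 1 2
```

```text
fx -2.2 X -15.7 z 166.5
fx -1.2 X -12.6 z 166.5
```

View pics/m1.png

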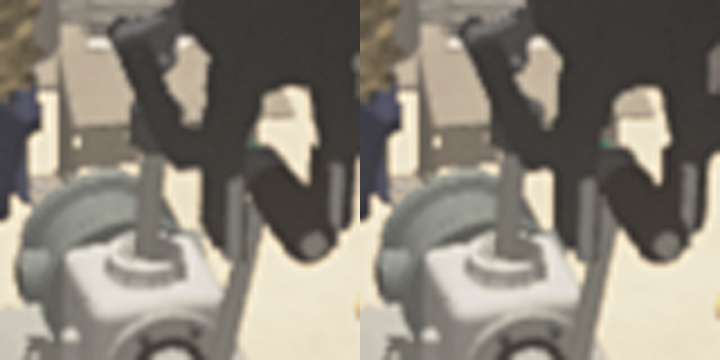

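```bash
python3 -m inch '[[0,0,0.05,0,0.62],[0,0,0.05,0,0.62]]'>/dev/null && python3 chk.py 3 && python3 -m inch '[[0,0,0.05,0,0.62],[0,0,0.05,0,0.62]]'>/dev/null && python3 chk.py 4 && python3 mont.py 4.5 pics/m2.png 3 4
```

```text
fx -0.7 X -9.6 z 166.5
fx -2.1 X -6.6 z 166.5
```

View pics/m2.png

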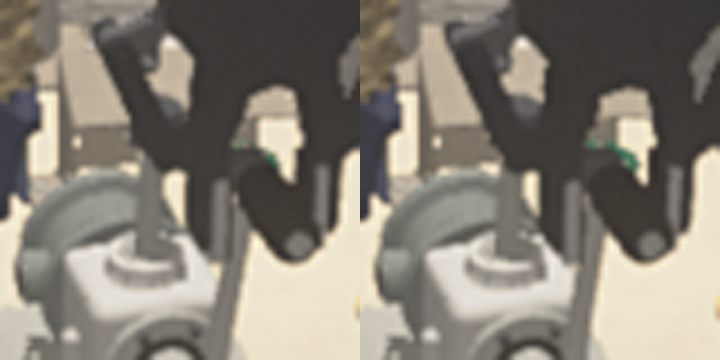

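```bash
python3 -m inch '[[0,0,0.05,0,0.62],[0,0,0.05,0,0.62]]'>/dev/null && python3 chk.py 5 && python3 -m inch '[[0,0,0.05,0,0.62],[0,0,0.05,0,0.62]]'>/dev/null && python3 chk.py 6 && python3 mont.py 4.5 pics/m3.png 5 6
```

```text
fx -0.7 X -3.6 z 166.5
fx -0.4 X -0.6 z 166.5
```

View pics/m3.png

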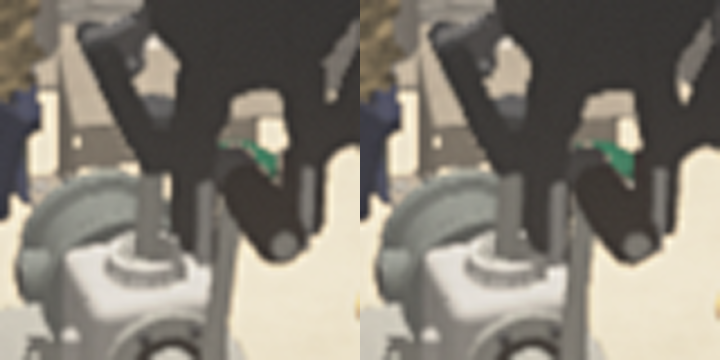

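Head top still at the same height (about y=97 in the crop). Continue.

```bash
python3 -m inch '[[0,0,0.05,0,0.62],[0,0,0.05,0,0.62]]'>/dev/null && python3 chk.py 7 && python3 -m inch '[[0,0,0.05,0,0.62],[0,0,0.05,0,0.62]]'>/dev/null && python3 chk.py 8 && python3 mont.py 4.5 pics/m4.png 7 8
```

```text
fx -1.5 X 2.4 z 166.5
fx -0.7 X 5.4 z 166.5
```

View pics/m4.png

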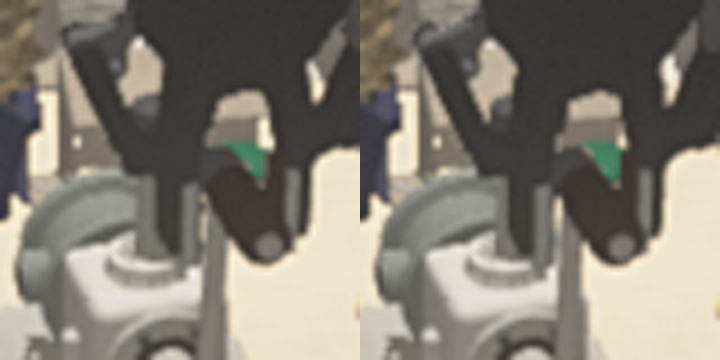

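```bash
python3 -m inch '[[0,0,0.05,0,0.62],[0,0,0.05,0,0.62]]'>/dev/null && python3 chk.py 9 && python3 -m inch '[[0,0,0.05,0,0.62],[0,0,0.05,0,0.62]]'>/dev/null && python3 chk.py 10 && python3 mont.py 4.5 pics/m5.png 9 10
```

```text
fx -1.2 X 8.4 z 166.5
fx -1.0 X 11.4 z 166.5
```

View pics/m5.png

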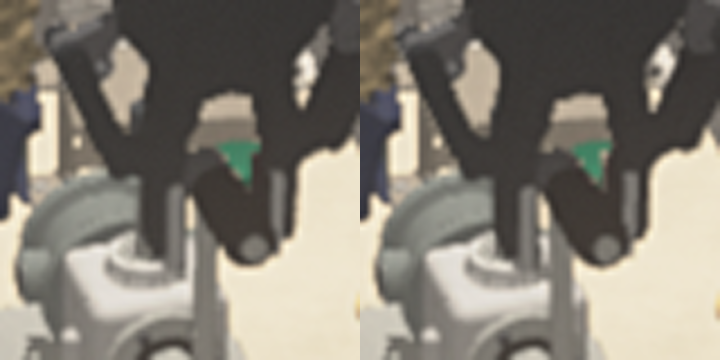

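```bash
python3 -m inch '[[0,0,0.05,0,0.62],[0,0,0.05,0,0.62]]'>/dev/null && python3 chk.py 11 && python3 -m inch '[[0,0,0.05,0,0.62],[0,0,0.05,0,0.62]]'>/dev/null && python3 chk.py 12 ; python3 mont.py 4.5 pics/m6.png 11 12
```

```text
fx -1.1 X 14.4 z 166.5
fx -0.9 X 17.4 z 166.5
```

View pics/m6.png

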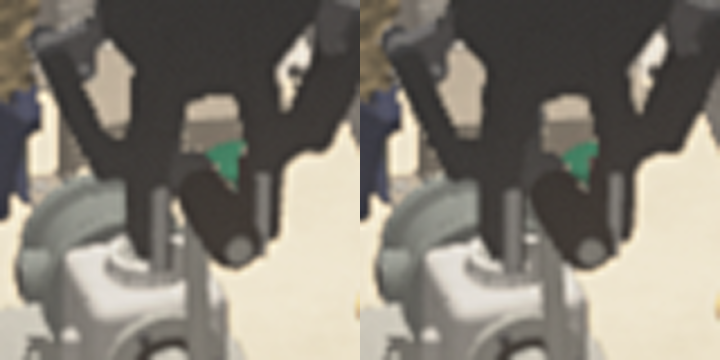

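```bash
python3 -m inch '[[0,0,0.05,0,0.62],[0,0,0.05,0,0.62]]'>/dev/null && python3 chk.py 13 && python3 -m inch '[[0,0,0.05,0,0.62],[0,0,0.05,0,0.62]]'>/dev/null && python3 chk.py 14 ; python3 mont.py 4.5 pics/m7.png 13 14
```

```text
fx -1.1 X 20.4 z 166.5
fx -0.8 X 23.4 z 166.5
```

View pics/m7.png

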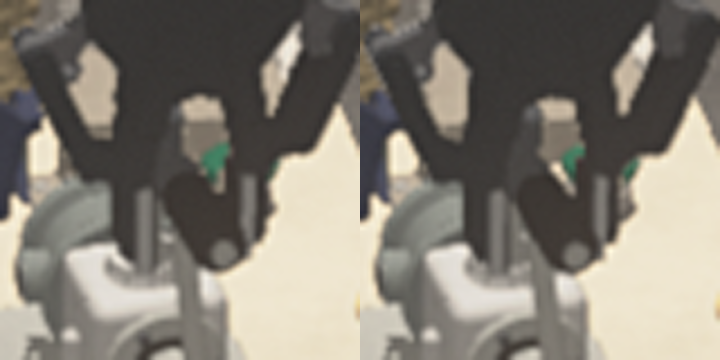

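```bash
python3 -m inch '[[0,0,0.05,0,0.62],[0,0,0.05,0,0.62]]'>/dev/null && python3 chk.py 15 && python3 -m inch '[[0,0,0.05,0,0.62],[0,0,0.05,0,0.62]]'>/dev/null && python3 chk.py 16 ; python3 mont.py 4.5 pics/m8.png 15 16
```

```text
fx -1.0 X 26.4 z 166.5
fx -0.5 X 29.4 z 166.5
```

View pics/m8.png

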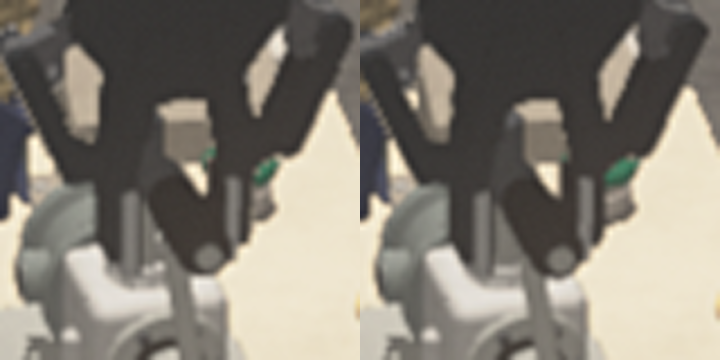

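Run:
```python
from h import *
t=[cv2.resize(cv2.imread(f"pics/k{k}.png")[185:240,290:322],None,fx=8,fy=8,interpolation=cv2.INTER_CUBIC) for k in (14,15,16)]
cv2.imwrite("pics/e16.png",np.hstack(t))
```

```text
(no output)
```

View pics/e16.png

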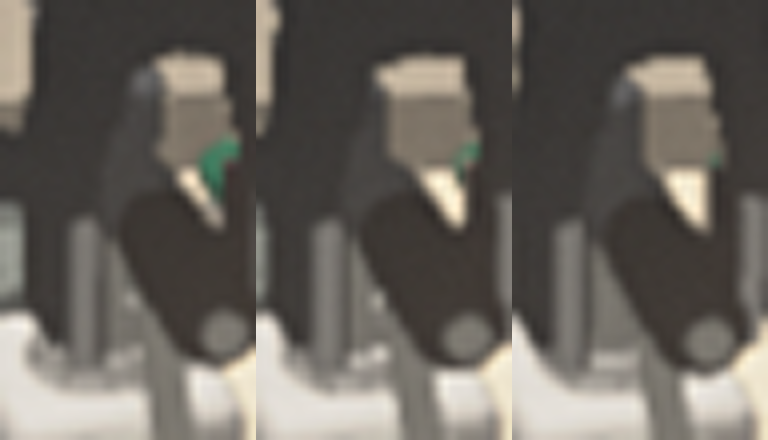

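```bash
python3 -m inch '[[0,0,0.05,0,0.62],[0,0,0,0,0.62]]'>/dev/null && python3 chk.py 17 && python3 -m inch '[[0.02,0,0.05,0,0.62],[0,0,0,0,0.62]]'>/dev/null && python3 chk.py 18
python3 - <<'E'
from h import *
t=[cv2.resize(cv2.imread(f"pics/k{k}.png")[185:240,290:322],None,fx=8,fy=8,interpolation=cv2.INTER_CUBIC) for k in (16,17,18)]
cv2.imwrite("pics/e18.png",np.hstack(t))
E
```

```text
fx -0.3 X 30.9 z 166.5
fx -0.2 X 32.4 z 165.8
```

View pics/e18.png

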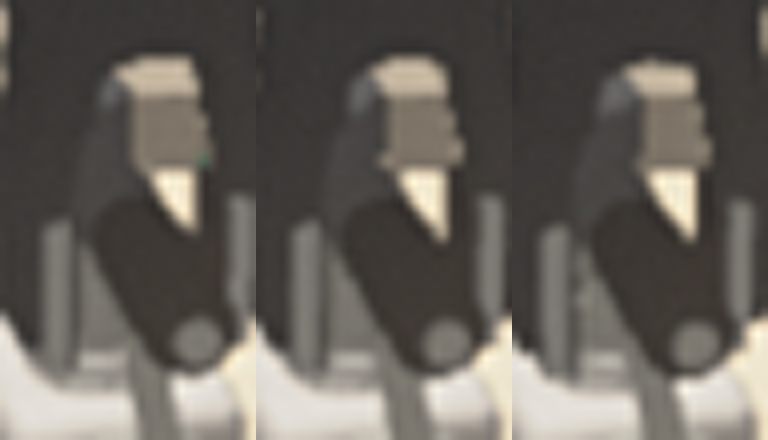

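```bash
python3 -m inch '[[0.02,0,0.05,0,0.62],[0,0,0.05,0,0.62]]'>/dev/null && python3 chk.py 19 && python3 -m inch '[[0.02,0,0.05,0,0.62],[0,0,0.05,0,0.62]]'>/dev/null && python3 chk.py 20
python3 - <<'E'
from h import *
t=[cv2.resize(cv2.imread(f"pics/k{k}.png")[185:240,290:322],None,fx=8,fy=8,interpolation=cv2.INTER_CUBIC) for k in (18,19,20)]
cv2.imwrite("pics/e20.png",np.hstack(t))
E
```

```text
fx -1.6 X 35.3 z 165.2
fx -0.7 X 38.4 z 164.6
```

View pics/e20.png

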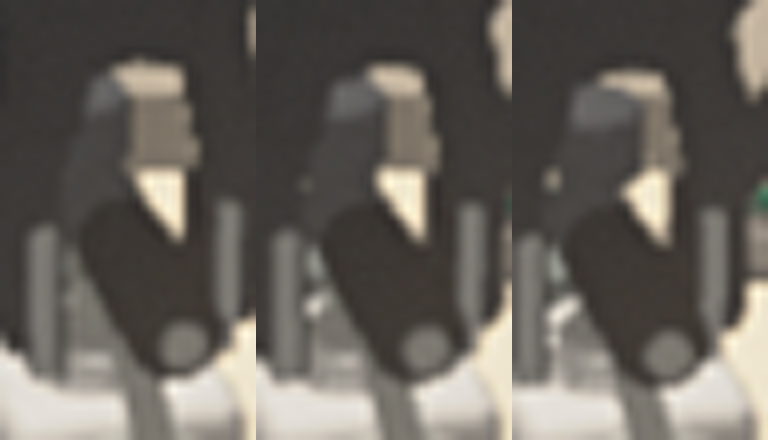

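Run:
```python
from h import *
t=[cv2.resize(cv2.imread(f"pics/k{k}.png")[180:245,280:330],None,fx=7.5,fy=7.5,interpolation=cv2.INTER_CUBIC) for k in (5,20)]
cv2.imwrite("pics/e20b.png",np.hstack(t))
for z in (174,162): 
  a=np.linspace(0,6.28,13); print(z,proj("side",np.c_[538+12*np.cos(a),200+12*np.sin(a),0*a+z])[:,1].min(),proj("side",np.c_[538+12*np.cos(a),200+12*np.sin(a),0*a+z])[:,1].max(), proj("side",[[538,212,z-20]]))
```

```text
174 190.8175851610123 196.1998016554038 [[301.87873607 205.41610526]]
162 196.29298553666212 201.7515494996002 [[301.8485629  210.85788525]]
```

View pics/e20b.png

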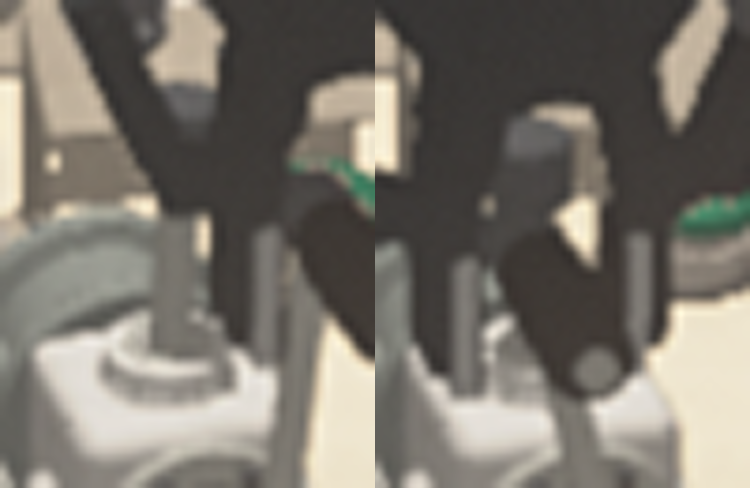

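```bash
python3 -m inch '[[0,0,0.025,0,0.62],[0,0,0.02,0,0.62]]'>/dev/null && python3 chk.py 21 && python3 -m inch '[[0,0,0.025,0,0.62],[0,0,0.02,0,0.62]]'>/dev/null && python3 chk.py 22 && python3 -m inch '[[0,0,0.025,0,0.62],[0,0,0.02,0,0.62]]'>/dev/null && python3 chk.py 23
python3 - <<'E'
from h import *
t=[cv2.resize(cv2.imread(f"pics/k{k}.png")[180:245,280:330],None,fx=7.5,fy=7.5,interpolation=cv2.INTER_CUBIC) for k in (21,23)]
cv2.imwrite("pics/e23.png",np.hstack(t))
E
```

```text
fx -0.7 X 39.7 z 164.7
fx -0.7 X 41.0 z 164.7
fx -1.8 X 42.4 z 164.7
```

View pics/e23.png

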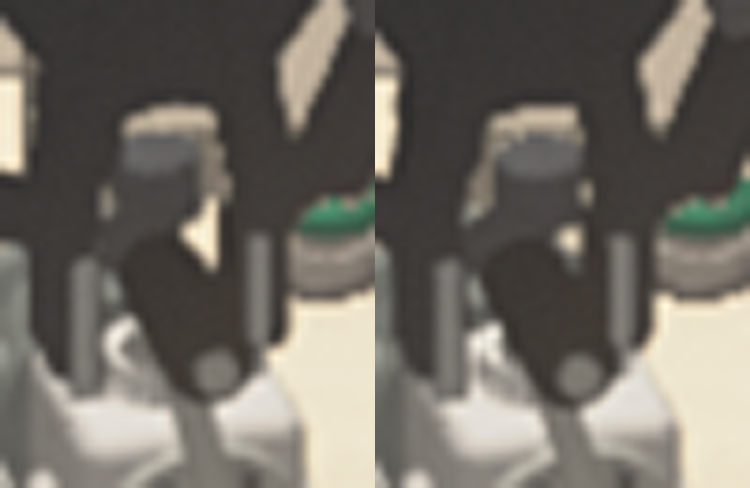

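```bash
python3 -m inch '[[0,0,0.025,0,0.62],[0,0,0,0,0.62]]'>/dev/null && python3 chk.py 24 && python3 -m inch '[[0,0,0.025,0,0.62],[0,0,0,0,0.62]]'>/dev/null && python3 chk.py 25 && python3 -m inch '[[0,0,0.025,0,0.62],[0,0,0,0,0.62]]'>/dev/null && python3 chk.py 26;  python3 - <<'E'
from h import *
import glob,os
k=max(int(os.path.basename(f)[1:-4]) for f in glob.glob("pics/k*.png"))
t=[cv2.resize(cv2.imread(f"pics/k{i}.png")[180:245,280:330],None,fx=7.5,fy=7.5,interpolation=cv2.INTER_CUBIC) for i in (23,k)]
cv2.imwrite("pics/e26.png",np.hstack(t))
E
```

```text
fx -0.4 X 43.2 z 164.7
fx -1.0 X 43.9 z 164.7
fx -0.9 X 44.6 z 164.7
```

View pics/e26.png

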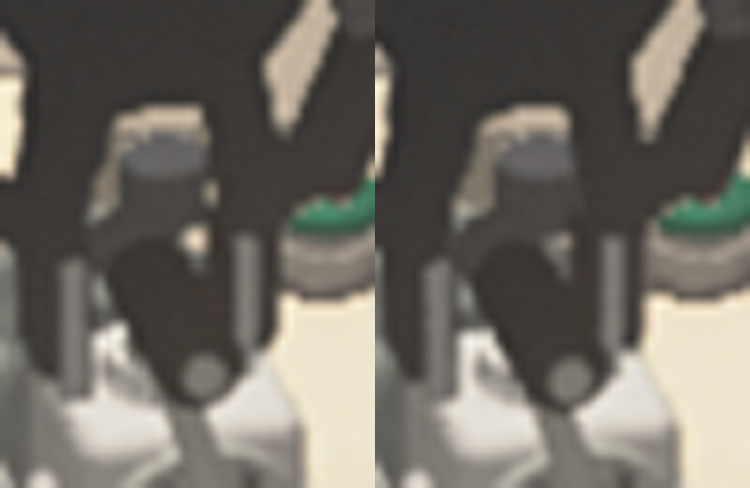

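```bash
python3 -m inch '[[0,0,0.025,0,0.62],[0,0,0.025,0,0.62]]'>/dev/null && python3 chk.py 27 && python3 -m inch '[[0,0,0.025,0,0.62],[0,0,0,0,0.62]]'>/dev/null && python3 chk.py 28 && python3 -m inch '[[0,0,0.025,0,0.62],[0,0,0,0,0.62]]'>/dev/null && python3 chk.py 29 && python3 -m inch '[[0,0,0.025,0,0.62],[0,0,0,0,0.62]]'>/dev/null && python3 chk.py 30
```

```text
fx -0.8 X 46.2 z 164.7
fx -0.6 X 46.9 z 164.7
fx -0.9 X 47.7 z 164.7
fx 0.1 X 48.4 z 164.7
```

Run:
```python
from h import *
t=[cv2.resize(cv2.imread(f"pics/k{i}.png")[165:265,270:345],None,fx=5,fy=5,interpolation=cv2.INTER_CUBIC) for i in (26,30)]
cv2.imwrite("pics/e30.png",np.hstack(t))
```

```text
(no output)
```

View pics/e30.png

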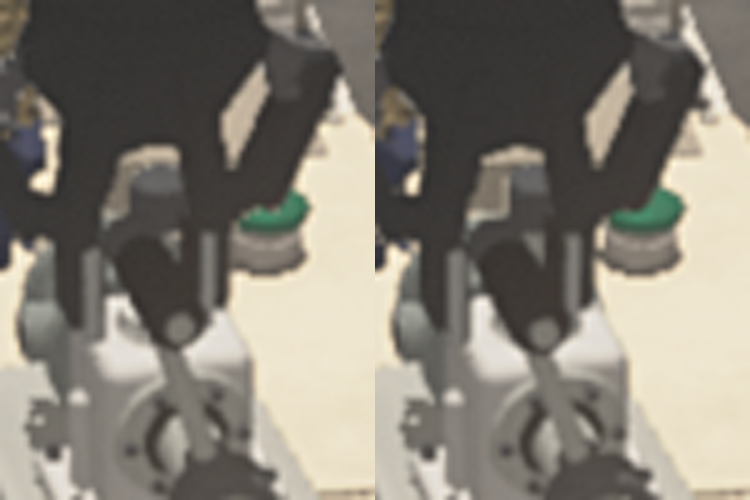

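```bash
python3 -m inch '[[0.01,0,0.025,0,0.62],[0,0,0,0,0.62]]'>/dev/null && python3 chk.py 31 && python3 -m inch '[[0.01,0,0.025,0,0.62],[0,0,0,0,0.62]]'>/dev/null && python3 chk.py 32 && python3 -m inch '[[0.01,0,0.025,0,0.62],[0,0,0,0,0.62]]'>/dev/null && python3 chk.py 33 && python3 -m inch '[[0.01,0,0.025,0,0.62],[0,0,0,0,0.62]]'>/dev/null && python3 chk.py 34
```

```text
fx 0.2 X 49.2 z 164.4
fx 0.3 X 49.9 z 164.0
fx 0.1 X 50.7 z 163.8
fx -0.2 X 51.4 z 163.5
```

Run:
```python
from h import *
t=[cv2.resize(cv2.imread(f"pics/k{i}.png")[165:265,270:345],None,fx=5,fy=5,interpolation=cv2.INTER_CUBIC) for i in (30,34)]
cv2.imwrite("pics/e34.png",np.hstack(t))
```

```text
(no output)
```

View pics/e34.png

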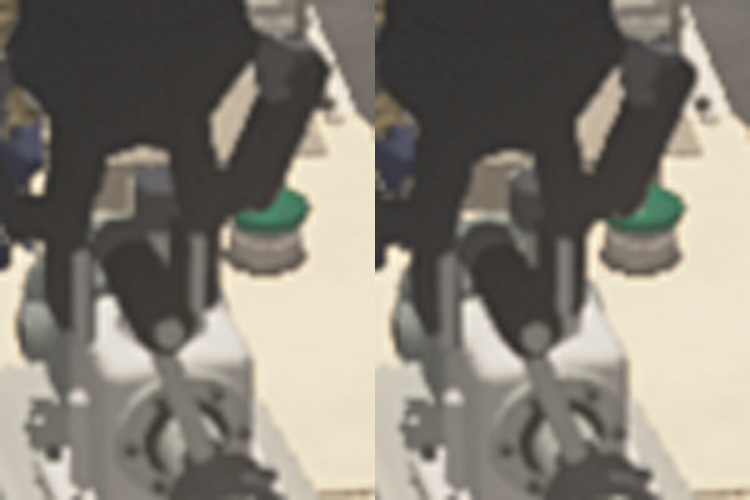

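Run:
```python
from h import *
y=np.array([-.4067,.9135,0]);x=np.array([.9135,.4067,0]); piv=np.array([538,200.,60])+124*y
for a in (0.2,.25,.3,.34,.38,.42): 
  c=piv+125*np.sin(a)*x+[0,0,125*np.cos(a)]; print(a,125*np.sin(a),proj("side",c+27*y))
t=[cv2.resize(cv2.imread(f"pics/k{i}.png")[205:245,285:320],None,fx=7,fy=7,interpolation=cv2.INTER_CUBIC) for i in (20,30,34)]
cv2.imwrite("pics/e34b.png",np.hstack(t))
```

```text
0.2 24.833666349382653 [[313.51662206 228.65378518]]
0.25 30.925494906815366 [[310.06894354 229.84743038]]
0.3 36.940025832667445 [[306.65668198 231.19175324]]
0.34 41.6858865176018 [[303.95952661 232.37315597]]
0.38 46.36505867662284 [[301.2972396  233.64635303]]
0.42 50.970056632446266 [[298.67514041 235.00891215]]
```

View pics/e34b.png

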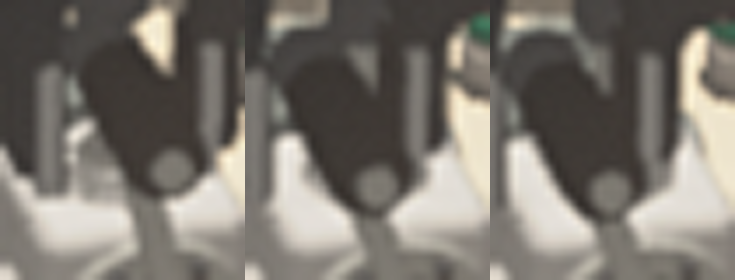

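```bash
python3 -m inch '[[0.01,0,0.025,0,0.62],[0,0,0,0,0.62]]'>/dev/null && python3 chk.py 35 && python3 -m inch '[[0.01,0,0.025,0,0.62],[0,0,0,0,0.62]]'>/dev/null && python3 chk.py 36 && python3 -m inch '[[0.01,0,0.025,0,0.62],[0,0,0,0,0.62]]'>/dev/null && python3 chk.py 37 && python3 -m inch '[[0.01,0,0.025,0,0.62],[0,0,0,0,0.62]]'>/dev/null && python3 chk.py 38
```

```text
fx -0.5 X 52.1 z 163.1
fx -0.5 X 52.9 z 162.9
fx 0.2 X 53.7 z 162.6
fx 0.0 X 54.4 z 162.3
```

View 38.

Run:
```python
from h import *
t=[cv2.resize(cv2.imread(f"pics/k{i}.png")[180:245,280:325],None,fx=7,fy=7,interpolation=cv2.INTER_CUBIC) for i in (34,38)]
cv2.imwrite("pics/e38.png",np.hstack(t))
```

```text
(no output)
```

View pics/e38.png

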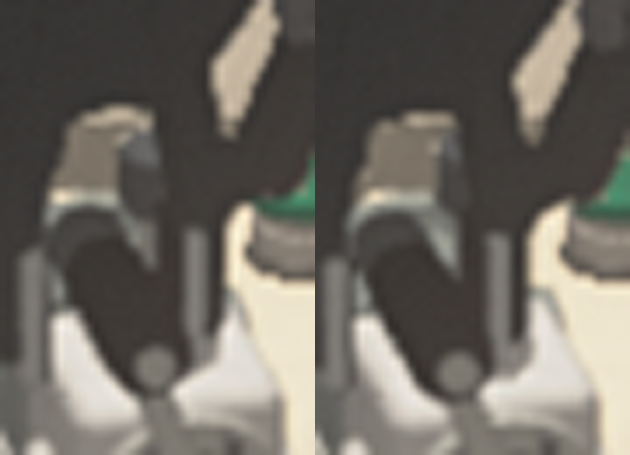

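```bash
python3 -m inch '[[0.01,0,0.02,0,0.62],[0,0,0,0,0.62]]'>/dev/null && python3 chk.py 39 && python3 -m inch '[[0.01,0,0.02,0,0.62],[0,0,0,0,0.62]]'>/dev/null && python3 chk.py 40 && python3 -m inch '[[0.01,0,0.02,0,0.62],[0,0,0,0,0.62]]'>/dev/null && python3 chk.py 41 && python3 -m inch '[[0.01,0,0.02,0,0.62],[0,0,0,0,0.62]]'>/dev/null && python3 chk.py 42
python3 - <<'E'
from h import *
t=[cv2.resize(cv2.imread(f"pics/k{i}.png")[180:245,280:325],None,fx=7,fy=7,interpolation=cv2.INTER_CUBIC) for i in (38,42)]
cv2.imwrite("pics/e42.png",np.hstack(t))
print(robot.sense()["t"])
E
```

```text
fx -0.6 X 55.0 z 162.0
fx -0.2 X 55.6 z 161.7
fx 0.8 X 56.2 z 161.4
fx -0.4 X 56.8 z 161.0
30.3
```

View pics/e42.png

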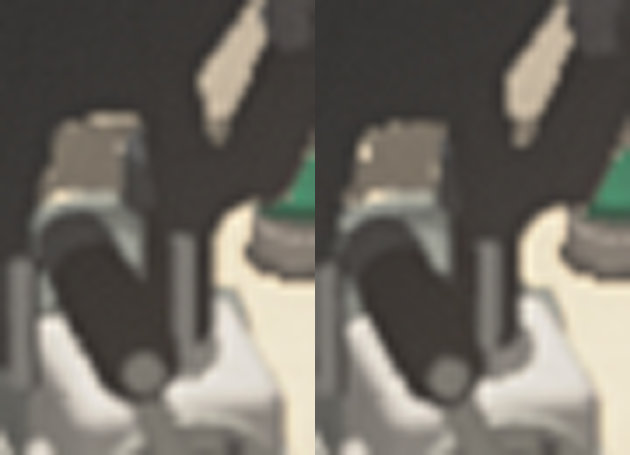

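```bash
python3 -m inch '[[0.01,0,0.02,0,0.62],[0,0,0,0,0.62]]'>/dev/null && python3 chk.py 43 && python3 -m inch '[[0.01,0,0.02,0,0.62],[0,0,0,0,0.62]]'>/dev/null && python3 chk.py 44 && python3 -m inch '[[0.01,0,0.02,0,0.62],[0,0,0,0,0.62]]'>/dev/null && python3 chk.py 45 && python3 -m inch '[[0.01,0,0.02,0,0.62],[0,0,0,0,0.62]]'>/dev/null && python3 chk.py 46
python3 - <<'E'
from h import *
t=[cv2.resize(cv2.imread(f"pics/k{i}.png")[180:245,280:325],None,fx=7,fy=7,interpolation=cv2.INTER_CUBIC) for i in (42,46)]
cv2.imwrite("pics/e46.png",np.hstack(t))
print(robot.sense()["t"])
E
```

```text
fx -1.3 X 57.4 z 160.8
fx -0.5 X 58.0 z 160.5
fx -0.5 X 58.6 z 160.2
fx -0.9 X 59.2 z 159.9
31.5
```

View pics/e46.png

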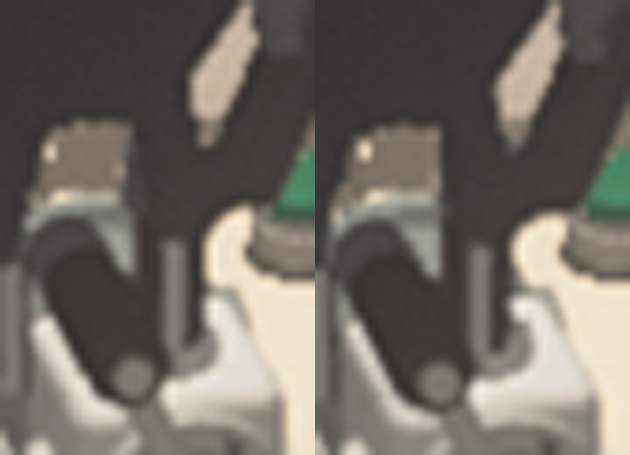

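```bash
python3 -m inch '[[0.01,0,0.025,0,0.62],[0,0,0,0,0.62]]'>/dev/null && python3 chk.py 47 && python3 -m inch '[[0.01,0,0.025,0,0.62],[0,0,0,0,0.62]]'>/dev/null && python3 chk.py 48 && python3 -m inch '[[0.01,0,0.025,0,0.62],[0,0,0,0,0.62]]'>/dev/null && python3 chk.py 49 && python3 -m inch '[[0.01,0,0.025,0,0.62],[0,0,0,0,0.62]]'>/dev/null && python3 chk.py 50
python3 - <<'E'
from h import *
t=[cv2.resize(cv2.imread(f"pics/k{i}.png")[170:255,270:325],None,fx=7,fy=7,interpolation=cv2.INTER_CUBIC) for i in (46,50)]
cv2.imwrite("pics/e50.png",np.hstack(t))
print(robot.sense()["t"])
E
```

```text
fx -0.5 X 59.9 z 159.6
fx -0.7 X 60.7 z 159.2
fx -0.5 X 61.5 z 159.0
fx -0.0 X 62.2 z 158.7
32.7
```

View pics/e50.png

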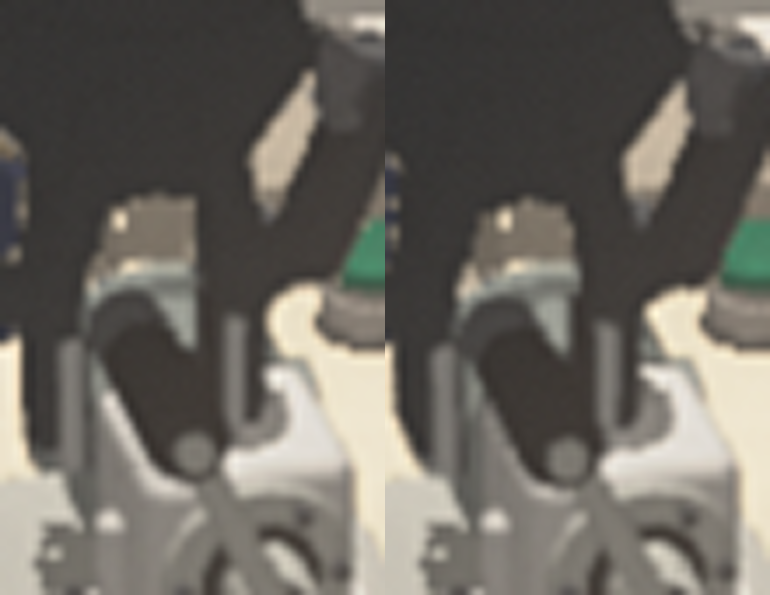

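```bash
python3 -m inch '[[0.01,0,0.02,0,0.62],[0,0,0,0,0.62]]'>/dev/null && python3 chk.py 51 && python3 -m inch '[[0.01,0,0.02,0,0.62],[0,0,0,0,0.62]]'>/dev/null && python3 chk.py 52 && python3 -m inch '[[0.01,0,0.02,0,0.62],[0,0,0,0,0.62]]'>/dev/null && python3 chk.py 53 && python3 -m inch '[[0.01,0,0.02,0,0.62],[0,0,0,0,0.62]]'>/dev/null && python3 chk.py 54
python3 - <<'E'
from h import *
t=[cv2.resize(cv2.imread(f"pics/k{i}.png")[170:255,270:325],None,fx=7,fy=7,interpolation=cv2.INTER_CUBIC) for i in (50,54)]
cv2.imwrite("pics/e54.png",np.hstack(t))
print(robot.sense()["t"])
E
```

```text
fx -1.2 X 62.8 z 158.4
fx -1.2 X 63.4 z 158.0
fx 0.4 X 64.0 z 157.8
fx -1.1 X 64.6 z 157.5
33.9
```

View pics/e54.png

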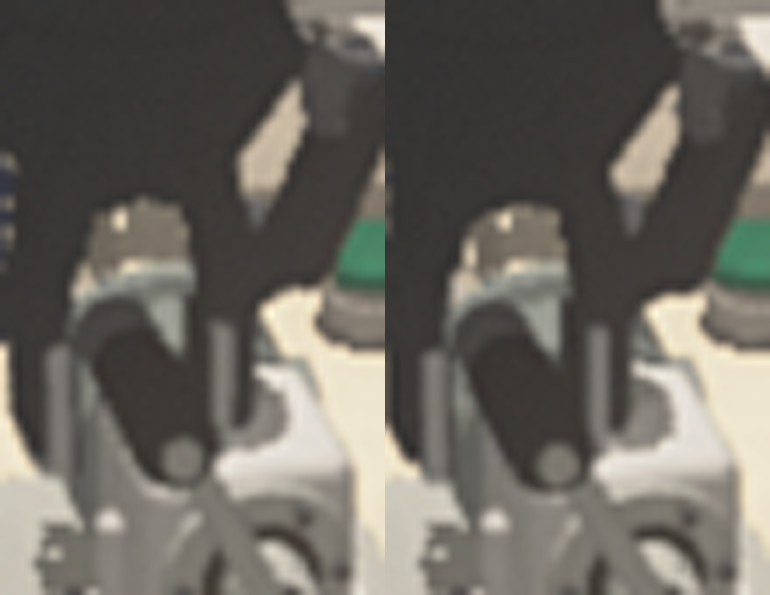

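```bash
python3 -m inch '[[0,0,-0.12,0,0.5],[-1,0,0,0,0.4],[-1,0,0,0,0.3],[-1,0,-0.5,0,0],[0,0,0,0,0]]';python3 - <<'E'
from h import *
for n in ("side",): cv2.imwrite(f"pics/{n}10.png", robot.snapshot(n)[:,:,::-1])
crop("pics/side10.png","pics/c10.png",260,150,120,110,7)
E
```

```text
t: 34.52
eef_pos: [530.0, 331.3, 250.6]
tool_rot: [6.6, 89.7, 30.6]
ft_force: [-0.8, -0.3, -0.3]
finger_gap: 85.1
```

View pics/c10.png

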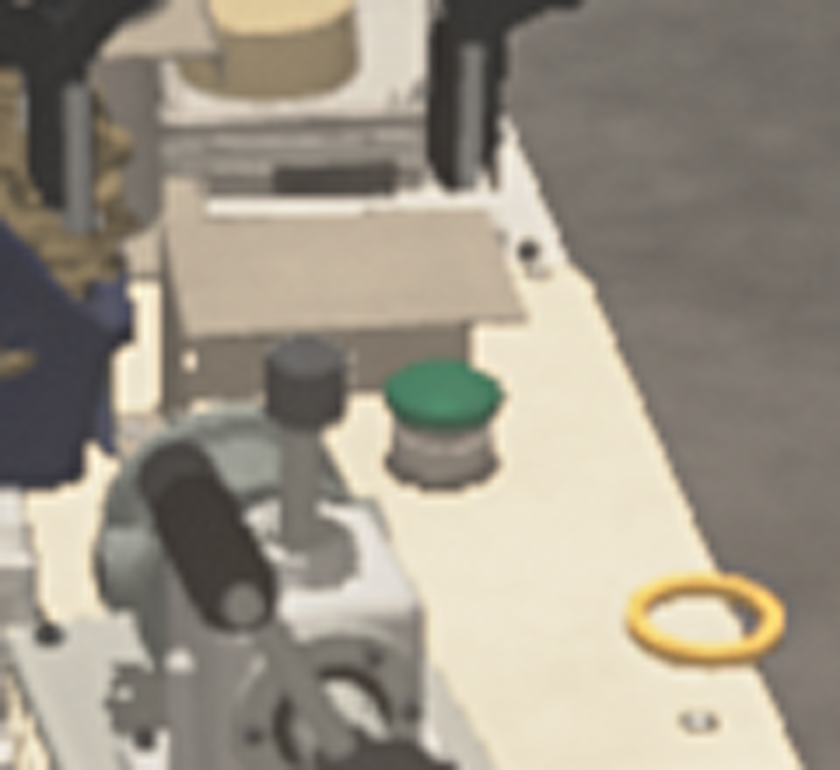

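```bash
python3 -m inch '[[0,-1,-0.39,0,0.3],[0,-1,-0.39,0,0.7],[0,-1,-0.39,0,1],[0,-1,-0.39,0,1],[0,-0.11,-0.01,0,1]]' 40; python3 -m inch '[[1,0,0,0,1],[1,0,0,0,1],[0.6,0,0,0,1],[0,0,0,0,1],[0,0,0,0,1]]';python3 - <<'E'
from h import *
np.set_printoptions(precision=1,suppress=True)
print(robot.sense()["eef_pos"])
for n in ("side",): cv2.imwrite(f"pics/{n}11.png", robot.snapshot(n)[:,:,::-1])
crop("pics/side11.png","pics/c11.png",260,150,110,100,7)
E
```

```text
t: 35.2
eef_pos: [537.1, 197.9, 246.5]
tool_rot: [-178.5, 89.9, -154.7]
ft_force: [0.6, 0.4, -0.8]
finger_gap: 0.1
t: 35.83
eef_pos: [537.4, 199.6, 170.6]
tool_rot: [-4.0, 89.9, 20.0]
ft_force: [-0.5, 0.2, 1.2]
finger_gap: 0.1
[537.4 199.6 170.6]
```

View pics/c11.png

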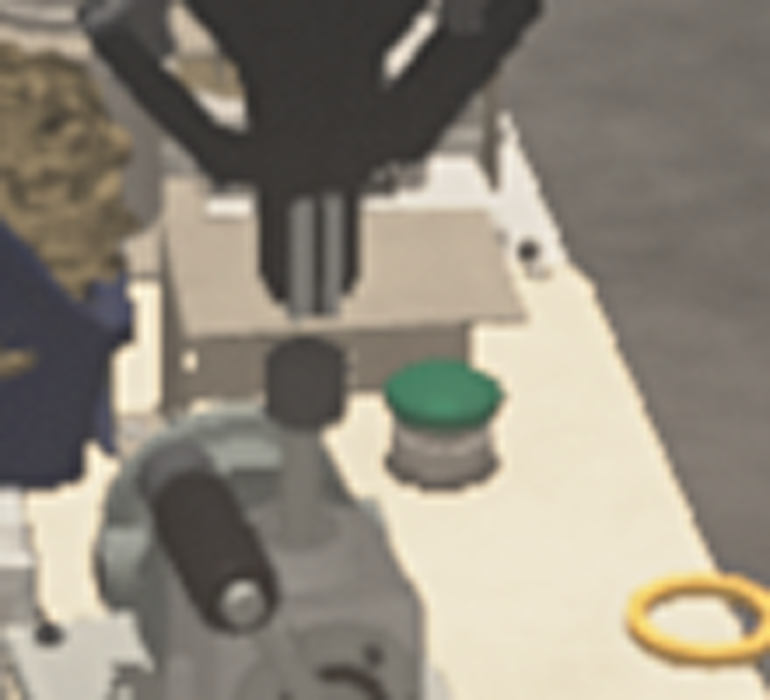

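```bash
python3 -m inch '[[0.3,0,0,0,1],[0,0,0,0,1]]'; python3 -m inch '[[0.08,0,0,0,1],[0,0,0,0,1]]';python3 -m inch '[[0.07,0,0,0,1],[0,0,0,0,1]]'
```

```text
t: 36.12
eef_pos: [536.9, 199.3, 160.1]
tool_rot: [172.1, 90.0, -164.0]
ft_force: [0.0, -0.7, -0.1]
finger_gap: -0.0
t: 36.38
eef_pos: [537.4, 199.4, 158.8]
tool_rot: [-9.1, 89.9, 14.9]
ft_force: [0.3, -0.1, 5.4]
finger_gap: -0.1
t: 36.62
eef_pos: [537.4, 199.4, 156.8]
tool_rot: [-8.9, 89.9, 15.0]
ft_force: [-0.6, 0.0, 5.5]
finger_gap: 0.2
```

```bash
python3 -m inch '[[0.06,0,0,0,1],[0,0,0,0,1]]'; python3 -m inch '[[0.06,0,0,0,1],[0,0,0,0,1]]'; python3 -m inch '[[0.05,0,0,0,1],[0,0,0,0,1]]'
```

```text
t: 36.88
eef_pos: [537.4, 199.4, 155.0]
tool_rot: [-11.1, 89.9, 12.9]
ft_force: [-0.2, 0.8, 4.8]
finger_gap: -0.1
t: 37.12
eef_pos: [537.5, 199.3, 153.3]
tool_rot: [-16.3, 89.9, 7.6]
ft_force: [1.2, -1.2, 6.7]
finger_gap: 0.1
t: 37.38
eef_pos: [537.6, 199.3, 151.9]
tool_rot: [-18.6, 89.9, 5.4]
ft_force: [1.5, -2.0, 6.4]
finger_gap: 0.1
```

```bash
python3 -m inch '[[0.07,0,0,0,1],[0,0,0,0,1]]'; python3 -m inch '[[0.07,0,0,0,1],[0,0,0,0,1]]'; python3 -m inch '[[0.07,0,0,0,1],[0,0,0,0,1]]';python3 - <<'E'
from h import *
for n in ("side",): cv2.imwrite(f"pics/{n}12.png", robot.snapshot(n)[:,:,::-1])
crop("pics/side12.png","pics/c12.png",260,150,110,100,7)
E
```

```text
t: 37.62
eef_pos: [537.8, 199.2, 149.9]
tool_rot: [-20.7, 89.9, 3.3]
ft_force: [1.9, -2.2, 6.2]
finger_gap: -0.2
t: 37.88
eef_pos: [538.0, 199.2, 148.2]
tool_rot: [-21.0, 89.8, 3.0]
ft_force: [3.8, -2.9, 9.6]
finger_gap: 0.2
t: 38.12
eef_pos: [538.3, 199.2, 146.4]
tool_rot: [-19.7, 89.8, 4.2]
ft_force: [4.4, -1.5, 9.6]
finger_gap: -0.0
```

View pics/c12.png

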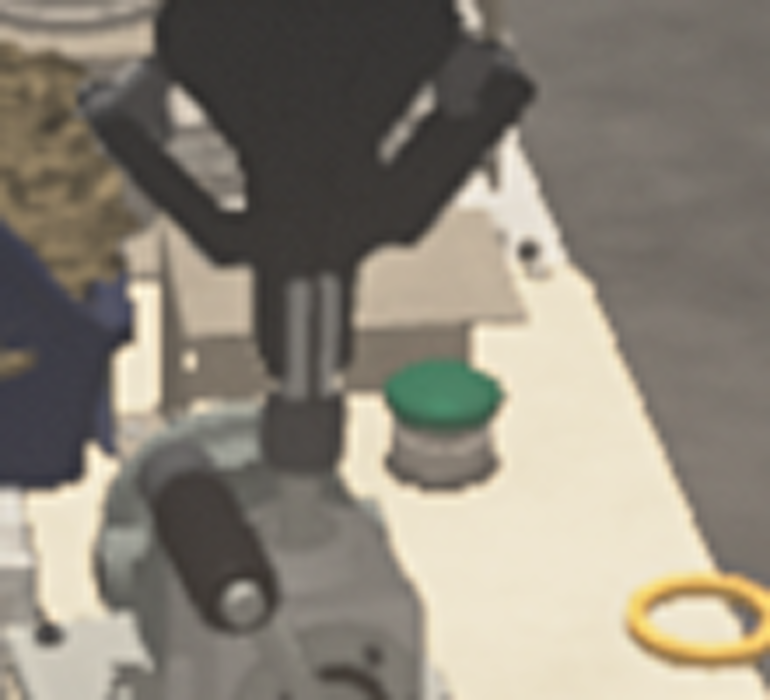

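```bash
python3 -m inch '[[0.06,0,0.03,0,1],[0,0,0,0,1]]'; python3 -m inch '[[0.07,0,0,0,1],[0,0,0,0,1]]'; python3 -m inch '[[0.07,0,0,0,1],[0,0,0,0,1]]'
```

```text
t: 38.42
eef_pos: [539.1, 199.4, 144.7]
tool_rot: [-23.4, 89.8, 0.6]
ft_force: [4.3, -3.9, 11.8]
finger_gap: 0.1
t: 38.67
eef_pos: [539.3, 199.4, 142.8]
tool_rot: [-23.5, 89.7, 0.4]
ft_force: [4.8, -4.4, 12.0]
finger_gap: 0.3
t: 38.92
eef_pos: [539.4, 199.3, 140.8]
tool_rot: [-25.0, 89.7, -1.1]
ft_force: [5.7, -5.5, 13.2]
finger_gap: 0.0
```

```bash
python3 -m inch '[[0.06,-0.04,0.02,0,1],[0,0,0,0,1]]'; python3 -m inch '[[0.07,0,0,0,1],[0,0,0,0,1]]'; python3 -m inch '[[0.07,0,0,0,1],[0,0,0,0,1]]';python3 - <<'E'
from h import *
for n in ("side",): cv2.imwrite(f"pics/{n}13.png", robot.snapshot(n)[:,:,::-1])
crop("pics/side13.png","pics/c13.png",260,150,110,100,7)
E
```

```text
t: 39.17
eef_pos: [539.8, 198.7, 138.1]
tool_rot: [-18.7, 89.8, 5.2]
ft_force: [2.9, -1.9, 7.3]
finger_gap: 0.1
t: 39.42
eef_pos: [539.8, 198.7, 135.8]
tool_rot: [-22.1, 89.8, 1.8]
ft_force: [3.2, -2.6, 6.0]
finger_gap: 0.1
t: 39.67
eef_pos: [539.4, 198.7, 133.3]
tool_rot: [-18.3, 89.9, 5.7]
ft_force: [2.3, -0.7, 5.7]
finger_gap: 0.1
```

View pics/c13.png

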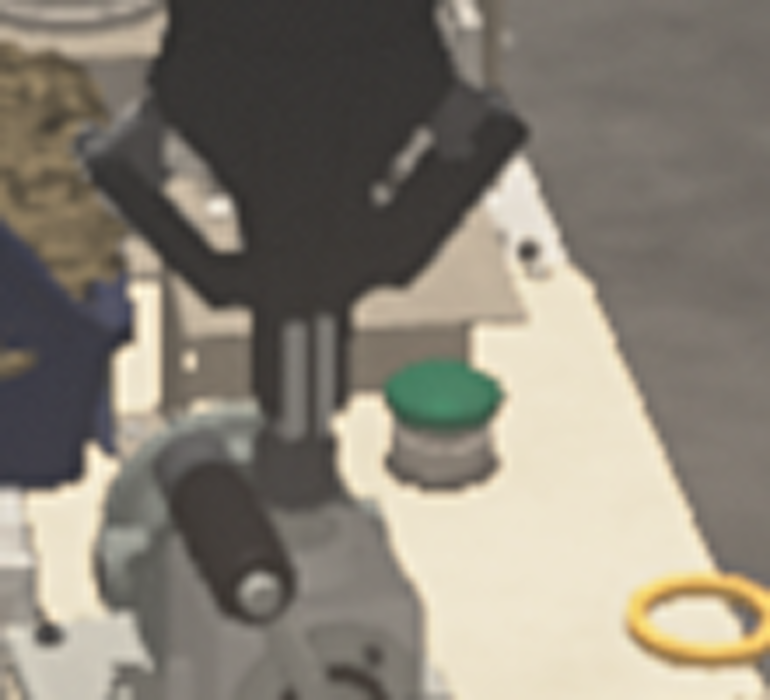

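```bash
python3 -m inch '[[0.07,0,0,0,1],[0,0,0,0,1]]'; python3 -m inch '[[0.07,0,0,0,1],[0,0,0,0,1]]'; python3 -m inch '[[0.06,0,0,0,1],[0,0,0,0,1]]'
```

```text
t: 39.98
eef_pos: [539.2, 198.8, 130.9]
tool_rot: [-17.8, 89.9, 6.1]
ft_force: [1.5, -0.8, 3.9]
finger_gap: 0.1
t: 40.22
eef_pos: [539.1, 198.8, 128.6]
tool_rot: [-19.6, 90.0, 4.3]
ft_force: [2.1, -0.8, 2.4]
finger_gap: -0.2
t: 40.48
eef_pos: [539.0, 198.8, 126.8]
tool_rot: [-18.3, 90.0, 5.6]
ft_force: [1.6, -1.5, 4.4]
finger_gap: -0.1
```

```bash
python3 -m inch '[[0.06,0,0,0,1],[0,0,0,0,1]]'; python3 -m inch '[[0.04,0,0,0,1],[0,0,0,0,1]]'; python3 -m inch '[[0.03,0,0,0,1],[0,0,0,0,1]]'
```

```text
t: 40.72
eef_pos: [538.9, 198.8, 124.9]
tool_rot: [-21.2, 90.0, 2.7]
ft_force: [2.1, -0.2, 3.5]
finger_gap: -0.2
t: 40.98
eef_pos: [538.9, 198.8, 123.7]
tool_rot: [-22.5, 90.0, 1.4]
ft_force: [1.9, 0.0, 3.9]
finger_gap: -0.0
t: 41.22
eef_pos: [538.9, 198.8, 122.7]
tool_rot: [7.0, 90.0, 30.9]
ft_force: [2.0, -0.2, 3.9]
finger_gap: -0.3
```

```bash
python3 -m inch '[[0.025,0,0,0,1],[0,0,0,0,1]]'; python3 -m inch '[[0.025,0,0,0,1],[0,0,0,0,1]]'
python3 - <<'E'
from h import *
for n in ("side",): cv2.imwrite(f"pics/{n}14.png", robot.snapshot(n)[:,:,::-1])
crop("pics/side14.png","pics/c14.png",260,150,110,100,7)
E
```

```text
t: 41.48
eef_pos: [538.9, 198.8, 122.1]
tool_rot: [-12.7, 90.0, 11.2]
ft_force: [2.0, -1.1, 6.0]
finger_gap: -0.3
t: 41.72
eef_pos: [539.0, 198.9, 122.0]
tool_rot: [-12.6, 90.0, 11.3]
ft_force: [-1.3, -2.4, 11.6]
finger_gap: -0.0
```

View pics/c14.png

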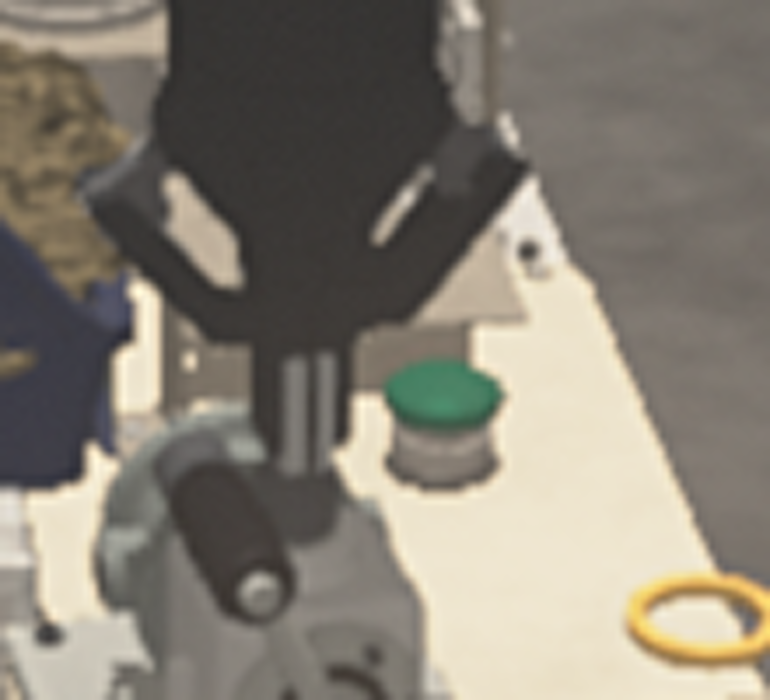

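```bash
python3 -m inch '[[0.025,0,0,0,1],[0,0,0,0,1]]'; python3 -m inch '[[-0.1,0,0,0,1],[-0.5,0,0,0,1],[-1,0,0,0,1],[-1,0,0,0,1],[-1,0,0,0,1]]'; python3 -m inch '[[-1,-0.5,-1,0,1],[0,-0.5,-1,0,1],[0,0,-1,0,1],[0,0,0,0,1],[0,0,0,0,1]]'
python3 - <<'E'
from h import *
print(robot.sense()["t"],robot.sense()["eef_pos"])
for n in ("side","top"): cv2.imwrite(f"pics/{n}15.png", robot.snapshot(n)[:,:,::-1])
crop("pics/side15.png","pics/c15.png",250,180,110,90,7)
for z in (122,): 
  a=np.linspace(0,6.28,13); p=proj("side",np.c_[538+12*np.cos(a),200+12*np.sin(a),0*a+z]); print(p.min(0),p.max(0))
E
```

```text
t: 42.02
eef_pos: [539.1, 198.9, 122.0]
tool_rot: [-12.9, 89.9, 11.1]
ft_force: [-3.6, -3.3, 18.7]
finger_gap: -0.4
t: 42.65
eef_pos: [538.6, 198.9, 230.0]
tool_rot: [138.5, 90.0, 162.4]
ft_force: [-0.8, 0.7, -0.6]
finger_gap: 0.1
t: 43.28
eef_pos: [469.1, 135.1, 258.9]
tool_rot: [6.0, 90.0, 30.0]
ft_force: [-0.0, 0.5, -0.7]
finger_gap: -0.0
43.275 [469.05452603 135.06801454 258.87411272]
[296.68877331 214.08692485] [308.57767151 219.78457515]
```

View pics/c15.png

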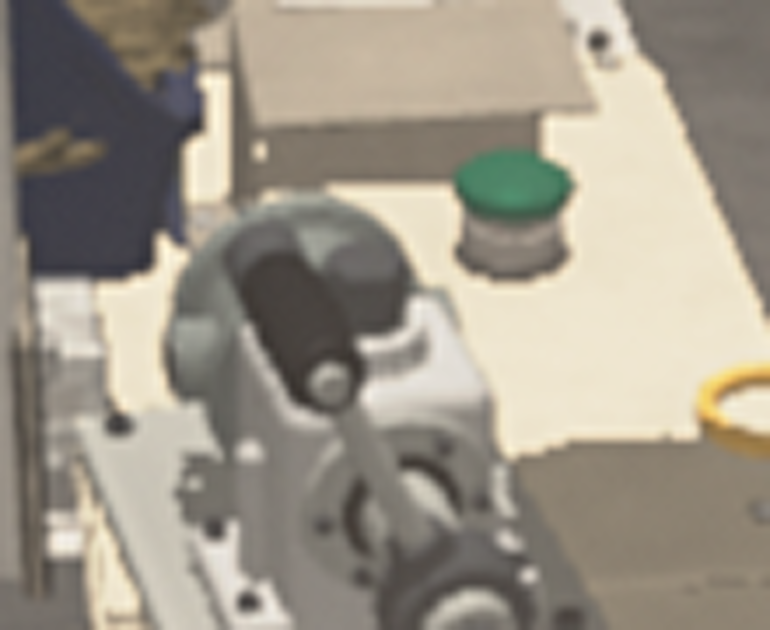

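View pics/side15.png

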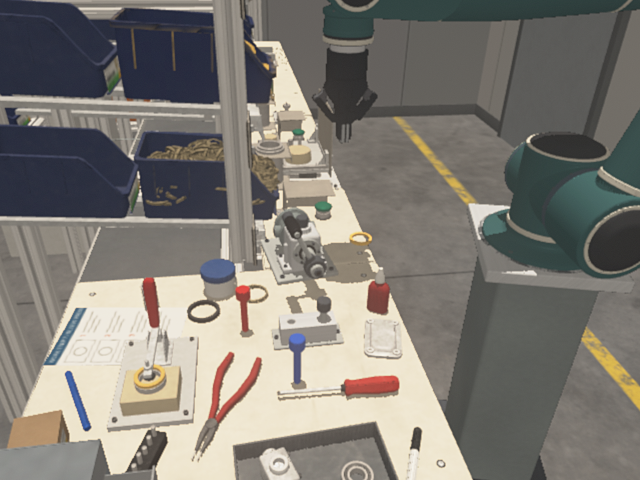

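Run:
```python
from plant import robot
print(robot.sign_off())
```

```text
the job is handed in; nothing more can be done
None
```

The long setting pin is pushed fully home through the shaft's cross-hole and the lever is released. I handed the job in at about 43 s, and the hand-in reported no verdict.

- **What I did:** I took the long pin from the stand, stood it in the setting bore and pushed the lever away from the robot with the fingers loosely around its grip. The camera showed the pin drop at roughly 0.25–0.3 rad. I then let go of the lever and pressed the pin down with the closed fingers.
- **Pin seated:** The fingertips stopped at z = 122.0 mm, the height expected with the head on the boss. The push force then rose to 18.7 N without further travel. While the pin was still moving down it took about 13 N at most.
- **Last picture, with the arm clear:** The head's rim was within about 0.5 pixel of where a seated head should appear. The short pin, bottle, ring and screwdriver looked unmoved, and the cover plate did too.

**Not as expected:**
- **Lever stop not felt:** I never felt a clear lever stop. The lever kept turning at about 1 N to roughly 0.48 rad after the pin had dropped, so I stopped there rather than force it. The lever later moved back a little by itself as the pin went down.
- **Deeper drop:** The pin's first drop measured about 16–17 mm in the camera, not the stated 12 mm.

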